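# Rack the binding screw cases heavy end down and lock the bar

### The job

Load the van rack for the slope-side branch: each screw case on the bench (two or three of them) has its steel screws packed at one end, so lift it to feel which end is heavy and stand it upright in the rack on that end. When all of them stand in the rack, swing the yellow retaining bar down in front of them and knock its red-headed locking pin fully home with smart blows of the mallet, never pushing the pin by hand. Finish with the mallet put back on its black rubber mat and the other things on the bench left as they were.

Things in the scene. Friction and masses are not known exactly. Their poses are not given: they have to be found in the camera images.
- case_a: Blue closed hard case, a square bar 160 mm long, 46 x 46 mm in section, 0.41 to 0.56 kg. Absent in some starts. Origin at its middle, x along its length. Both ends look alike but screws are packed at one end, +x or -x: the balance point lies 27 mm from the middle towards that end. Starts lying flat, length within 0.3 rad of world y. At most three cases are present.
- case_b: As case_a (blue too, never both). Gripped across its middle and lifted clear, any of the cases tips heavy end down if the grip is light (about 4 N); if the grip is firm (20 N or more) it stays level and loads the wrist with a moment of 0.09 to 0.17 Nm. Its yaw does not tell which end is heavy.
- case_c: Orange case, otherwise as case_a. Absent in some starts.
- case_d: Orange case, otherwise as case_a. Absent in some starts.
- case_e: Green case, otherwise as case_a. Absent in some starts.
- case_f: Green case, otherwise as case_a. Absent in some starts.
- rack: Blue steel rack fixed to the bench, open above, room for three upright cases in a row along y. Origin at the centre of its underside, z up, x to its back wall, y to the bar's hinge end. Floor 6 mm thick. Clear inside x -59 to +59 mm, y -175 to +175 mm. Back wall 110 mm high, end walls 70 mm (grab loops to 92), front lip 14 mm. Stays clear of the bar if x of the case is over -40 mm.
- bar (a joint): Angle (rad) of the yellow retaining bar about its level hinge: 0 = closed, level along the rack's -y at rack x = -75 mm, in front of the lip, end block on the keeper post; grows as it lifts. Starts near upright, 1.45 to 1.65. 14 mm thick (x), 22 mm high, 0.22 kg. A stiff hinge (0.55 Nm) keeps it where it is left. It stops hard at 0.
- bar_hinge (a point): Point on the bar's hinge axis (parallel to the rack's x), on the bar's centre line, 85 mm above the bench at rack x -75, y +195 mm; its own y axis points from the bar's end to the hinge. A hinge post 72 mm high stands below it.
- bar_grip (a point): Point to pinch on the bar's black hand grip, a round peg 18 mm thick that sticks out 85 mm towards the rack's -x from the bar's front face, 180 mm from the hinge; the point lies 65 mm out from that face (20 mm from the peg's tip). It can be pinched from above and led round the hinge; the peg turns between the fingers.
- bar_end (a point): Middle of the bar's steel end block (34 x 34 mm, 36 mm high), 390 mm from the hinge. When closed it rests over the keeper post (40 x 40 mm, 66 mm high) at rack x -75, y -195 mm.
- pin (a joint): How far the locking pin is driven (m): 0 = raised, 0.024 = fully home, its head down on the end block. It goes through the bar's end block and stands upright when the bar is closed. A spring clip grips it: it moves only under more than about 8 N and stays where it is left.
- pin_top (a point): Centre of the top of the pin's red head, a disc 28 mm across and 10 mm thick; z points out of the head. With the bar closed it is 137 mm above the bench while the pin is raised, 113 mm when home.
- mallet: Mallet, 0.45 kg: square head 52 x 52 mm, 80 mm tall, black with orange faces, standing on one face on the mat, handle level. Origin at the centre of the lower (striking) face, z up. Handle along -x from 25 to 175 mm, centre line 40 mm above that face, 22 mm wide, 26 mm high. Balance about 8 mm from the origin along -x. Hold it level by the handle, 55 mm from the origin, with 50 N or more.
- mallet_head (a point): Centre of the mallet's head, 40 mm above its lower face. A blow counts when it drives the pin at 0.05 m/s or faster: bring the head straight down on the pin at about 0.15 m/s or more.
- mat: Black rubber mat, 200 x 200 mm and 3 mm thick, fixed to the bench, the mallet's place. Origin at the centre of its underside, z up.
- toe_piece: White binding toe piece, 85 x 50 x 41 mm, bystander. Origin at its underside.
- screwdriver: Yellow-handled screwdriver, 190 mm long, lying, bystander.
- plate: Silver mounting plate, 100 x 60 x 5 mm, with two holes, lying flat, bystander.
- washer_1: Black nylon washer, 50 mm across, 6 mm thick, bystander.
- washer_2: As washer_1.
- washer_3: As washer_1.
- scraper: Green wax scraper, 110 x 60 x 5 mm, lying flat, bystander; absent in some starts.

How it is judged:
By the outcome, as a careful person would: the job done as asked, in the order asked, and still so for the second after the job is handed in, with the robot touching nothing.
Of case_a, case_b only 1 to 1 are there at a start; the rules pass over those that are not, and their reading is None.
Of case_c, case_d only 1 to 1 are there at a start; the rules pass over those that are not, and their reading is None.
Of case_e, case_f, scraper only 1 to 1 are there at a start; the rules pass over those that are not, and their reading is None.
At some moment in a run one of mallet may be knocked a few centimetres aside while the robot is not near it.
It also fails if it takes over 210 s, if anything falls off the work surface, if the arm or the gripper's body presses on something with over 40 N, if the wrist force passes 120 N, or if a joint passes its speed limit or range.

### The arm

A 6-joint arm with a two-finger parallel gripper is mounted at the origin on the work surface. World frame = base frame: x ahead of the robot, y to its left, z up, the work surface at z = 0. Lengths are in m, angles in rad, forces in N, time in s.
With the tool pointing down it reaches from about 0.25 to 0.775 m from the base axis. Payload 4 kg.
Tool frame: the origin (TCP) lies at the very end of the fingers, on their centre line; the grasp point (between the pads) lies 19 mm behind it (robot.tcp_to_grasp is the distance from the TCP to the grasp point, in m); z points along the fingers, y is the line along which they close (so a half turn about z gives the same grasp; the last joint's range is limited). The gripper opens to 94 mm and grips with 3 to 60 N. Pads are 16 mm wide; open, the fingers measure 119 mm over their backs; the gripper's body (75 mm by 177 mm) begins 78 mm behind the grasp point.
Start: joints at [1.113, 0.087, 1.371, -0, 1.684, -0.103], TCP at [0.191, 0.516, 0.206] pointing down, gripper open.
Joint ranges: [-3.1, 3.1], [-0.76, 2.03], [0.27, 2.55], [-1.08, 4.22], [0.17, 2.65], [-2.57, 2.57]. Speed limits (rad/s): [2.79, 2.79, 3.14, 3.14, 3.14, 3.14].

### API

Orientations are given as [roll, pitch, yaw] about the fixed x, y, z axes, in that order (R = Rz(yaw) Ry(pitch) Rx(roll)).
In Python, from bench import robot gives the robot as it stands.
- The arm moves only by the shell command python3 nudge.py FILE, which reads ROWS from the file FILE. ROWS is one flat JSON list of numbers that holds 1 to 20 rows one after another, with no inner brackets; each row has 5 numbers: the finger opening in m, then dx, dy, dz in m, then a turn about the tool's z in rad; each row shifts and turns the commanded pose from where the row before left it, along the tool's axes as they then stand; what a row does not reach is not made up. A row lasts 1/12 s, in which the tool goes at most 0.0417 m and 0.125 rad, less where a joint would pass 70% of its speed; a pose out of reach is approached as far as the arm can. The fingers move at their own pace and stop on an object; the grip force is fixed at half the most. Time passes only in rows, so rows that do not move let the fingers close. It prints the time, the measured TCP pose, the force, the opening and the grip force at its end. Input that does not fit is refused with a message, and nothing moves.
- robot.get_obs(): the state, without advancing time (a new reading comes with each control period).
- robot.snapshot(name): name is "side" or "top" or "wrist"; returns a dict with "color" (420x560x3 uint8, blue, green, red), "fx", "fy", "cx", "cy" (pixels), "extrinsics" (4x4, takes a point from world to camera coordinates). Camera axes: x right, y down, z forward; pixel columns grow to the right and rows downward; lengths in m; the calibration is good to about 2 mm. A picture is of the moment at which its call begins. There is no depth.
- robot.close_job(): hands the job in; it is judged then, once.
The state is a dict: "time": time; "joint_positions": joint angles; "qvel": joint speeds; "joint_torque": joint torques, N m; "tool_pos": TCP position; "ee_rot": TCP orientation; "wrist_force": force on the tool from outside, world axes, zero at the start; "wrist_torque": the same for the moment, N m; "width": finger opening in m; "finger_force": force on a finger pad.
Only numpy, scipy, OpenCV 4.12 (cv2) and the standard library are available. Lean on these libraries where they do the work, as an engineer would, in place of code of your own. Each camera call takes 0.05 s, during which the arm holds its last target. There are 200 camera calls.

## Working session

There is one attempt and no reset: what is moved stays moved. The work goes in short steps, Python scripts to look and compute and a shell command to move; the robot and the scene stay as the last step left them, time stands still between calls to the robot, and variables do not carry over. Pictures are saved under pics/ and viewed, at most 14 in all, crops included, and the job is handed in when it is done.

```bash
ls; mkdir -p pics; python3 - <<'E'
from bench import robot
import cv2,numpy as np
for n in("top","side"):
    s=robot.snapshot(n);cv2.imwrite(f"pics/{n}0.png",s["color"])
    print(n,s["fx"],s["fy"],s["cx"],s["cy"],np.round(s["extrinsics"],4).tolist())
print(robot.get_obs())
E
```

```text
bench.py
nudge.py
pics
top 410.4835147849616 410.4835147849616 275.42673007323947 210.50727451416475 [[-0.0139, -0.9994, 0.0321, -0.0599], [-0.9956, 0.0109, -0.0935, 0.5732], [0.0931, -0.0332, -0.9951, 1.1667], [0.0, 0.0, 0.0, 1.0]]
side 405.9001846414727 405.9001846414727 282.0583418062517 207.71558844164528 [[0.8888, -0.4583, -0.0064, -0.539], [-0.3318, -0.6337, -0.6988, 0.2632], [0.3162, 0.6232, -0.7153, 0.9978], [0.0, 0.0, 0.0, 1.0]]
{'time': 0.1, 'joint_positions': array([ 1.11290032e+00,  8.78777319e-02,  1.37206576e+00, -3.39598320e-05,
        1.68358716e+00, -1.03081348e-01]), 'qvel': array([ 0.00123149, -0.00287392, -0.0021833 ,  0.00106172, -0.00183826,
        0.00036772]), 'joint_torque': array([ 1.91442690e-03, -3.41251659e+01, -3.03302586e+01,  7.19047431e-02,
        3.04490793e-02, -9.40843802e-05]), 'tool_pos': array([0.1908719 , 0.51530645, 0.20444201]), 'ee_rot': array([-3.13966147e+00, -1.65845519e-04,  2.78677405e+00]), 'wrist_force': array([-0.1300658 , -0.59495205,  0.00623439]), 'wrist_torque': array([-0.02947393,  0.1090276 ,  0.01162351]), 'finger_force': 0.0, 'width': 0.09403079956951199}
```
View pics/top0.png

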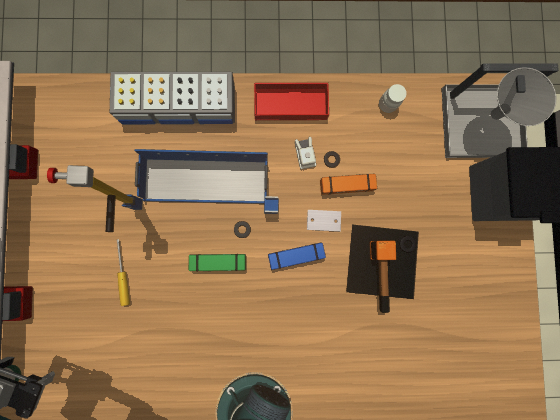

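View pics/side0.png

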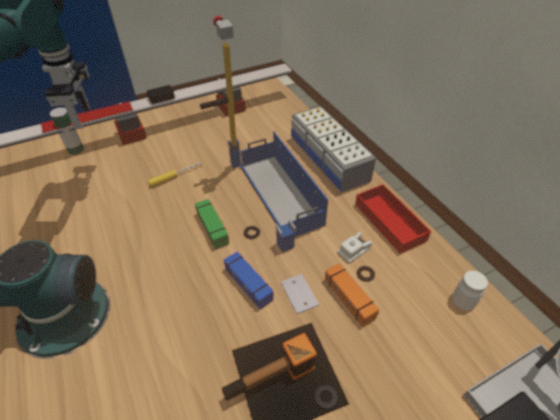

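```bash
cat > h.py <<'E'
import cv2,numpy as np
from bench import robot
def cam(n):
    s=robot.snapshot(n); s["K"]=np.array([[s["fx"],0,s["cx"]],[0,s["fy"],s["cy"]],[0,0,1]]); return s
def ray(s,px,z):
    R,t=s["extrinsics"][:3,:3],s["extrinsics"][:3,3]; C=-R.T@t
    px=np.atleast_2d(px).astype(float)
    d=(R.T@np.linalg.inv(s["K"])@np.c_[px,np.ones(len(px))].T).T
    return (C+d*((z-C[2])/d[:,2])[:,None])[:,:2]
def proj(s,P):
    p=s["extrinsics"][:3]@np.append(P,1); q=s["K"]@p; return q[:2]/q[2]
HUE=dict(green=(45,85),blue=(106,118),orange=(4,13))
def blobs(s,lo,hi,amin=60):
    m=cv2.inRange(cv2.cvtColor(s["color"],cv2.COLOR_BGR2HSV),np.array(lo),np.array(hi))
    m=cv2.morphologyEx(m,cv2.MORPH_CLOSE,np.ones((5,5)))
    return [c for c in cv2.findContours(m,cv2.RETR_EXTERNAL,cv2.CHAIN_APPROX_NONE)[0] if cv2.contourArea(c)>amin]
def tri(px):  # dict cam->(snap,px)
    A=[];b=[]
    for s,p in px:
        M=s["K"]@s["extrinsics"][:3]
        for i in(0,1): r=p[i]*M[2]-M[i]; A.append(r[:3]);b.append(-r[3])
    return np.linalg.lstsq(np.array(A),np.array(b),rcond=None)[0]
E
python3 - <<'E'
from h import *
s=cam("top");R=s["extrinsics"];print("C",-R[:3,:3].T@R[:3,3])
cv2.imwrite("pics/top_rack.png",cv2.resize(s["color"][120:320,80:340],None,fx=3,fy=3,interpolation=cv2.INTER_CUBIC)[:600,:780])
hsv=cv2.cvtColor(s["color"],cv2.COLOR_BGR2HSV)
for n,p in dict(green=(217,262),blue=(297,256),orange=(349,184)).items():
    print(n,hsv[p[1]-2,p[0]])
for n,(lo,hi) in dict(green=((45,90,50),(90,255,255)),blue=((100,140,80),(125,255,255)),orange=((3,170,120),(14,255,255))).items():
    for c in blobs(s,lo,hi,300):
        w=ray(s,c[:,0],.046).astype(np.float32)
        r=cv2.minAreaRect(w*1000); print(n,cv2.boundingRect(c),[np.round(x,1) for x in r])
E
```

```text
C [ 0.46127176 -0.02737179  1.21651254]
green [ 62 131 154]
blue [110 152 171]
orange [ 13 193 211]
green (189, 254, 56, 17) [array([426.8, 101.7]), array([155. ,  44.8]), np.float64(89.2)]
blue (269, 243, 56, 26) [array([ 441.2, -124.3]), array([ 43.5, 156. ]), np.float64(11.5)]
orange (377, 241, 19, 19) [array([ 453.7, -381.8]), array([53.2, 51.4]), np.float64(89.2)]
orange (322, 174, 55, 19) [array([ 649.3, -281.1]), array([ 44.9, 158.6]), np.float64(4.0)]
```

View pics/top_rack.png

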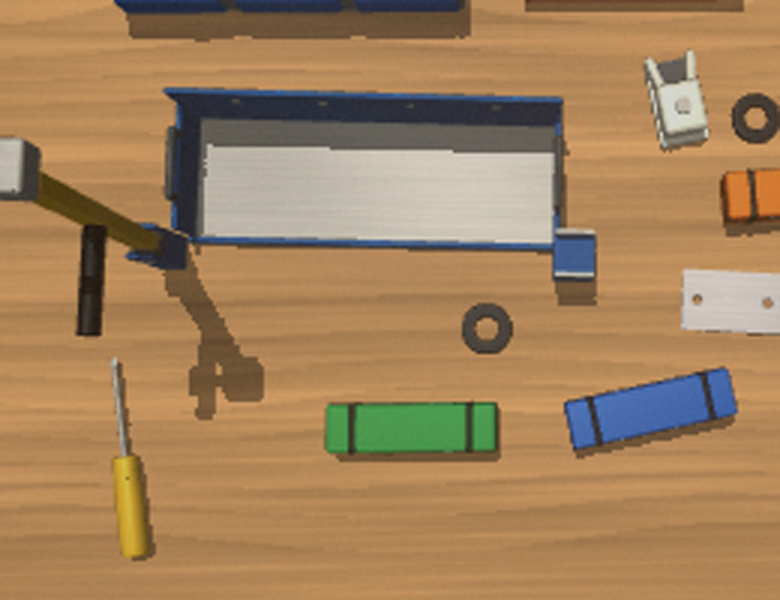

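```bash
python3 - <<'E'
from h import *
s=cam("top")
f=lambda p,z:np.round(ray(s,np.array(p)/3+[80-.33,120-.33],z),4).tolist()
print("keeper",f([[553,232],[597,232],[597,280],[553,280]],.066), f([575,254],.066))
print("back top",f([[167,90],[562,99]],.11))
print("lip",f([[193,240],[555,247]],.014))
print("endwall right top",f([[560,98],[556,240]],.07))
print("hinge post",f([[170,248]],.072))
print("bar end block face", f([[20,168]],.475))
E
```

```text
keeper [[0.6075, -0.0341], [0.6071, -0.0755], [0.5617, -0.0748], [0.5622, -0.0336]] [[0.5865, -0.0545]]
back top [[0.7349, 0.3141], [0.7244, -0.0434]]
lip [[0.6097, 0.3161], [0.5993, -0.0362]]
endwall right top [[0.7349, -0.0421], [0.5994, -0.0368]]
hinge post [[0.5953, 0.3205]]
bar end block face [[0.5974, 0.2881]]
```

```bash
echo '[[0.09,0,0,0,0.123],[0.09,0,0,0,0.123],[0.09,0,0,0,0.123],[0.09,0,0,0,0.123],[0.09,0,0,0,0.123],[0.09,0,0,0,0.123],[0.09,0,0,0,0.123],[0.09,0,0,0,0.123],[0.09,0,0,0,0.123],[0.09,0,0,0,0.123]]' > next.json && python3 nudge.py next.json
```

```text
refused: ROWS must be one flat list, 5 numbers to a row, no inner brackets. Nothing was moved.
```

The call was refused and nothing moved: it wants one flat list, 5 numbers to a row, no inner brackets. Same move again in that form.

```bash
echo '[0.09,0,0,0,0.123,0.09,0,0,0,0.123,0.09,0,0,0,0.123,0.09,0,0,0,0.123,0.09,0,0,0,0.123,0.09,0,0,0,0.123,0.09,0,0,0,0.123,0.09,0,0,0,0.123,0.09,0,0,0,0.123,0.09,0,0,0,0.123]' > next.json && python3 nudge.py next.json && echo '[0.09,-0.0342,0.0202,0,0,0.09,-0.0342,0.0202,0,0,0.09,-0.0342,0.0202,0,0,0.09,-0.0342,0.0202,0,0,0.09,-0.0342,0.0202,0,0,0.09,-0.0342,0.0202,0,0,0.09,-0.0342,0.0202,0,0,0.09,-0.0342,0.0202,0,0,0.09,-0.0342,0.0202,0,0,0.09,-0.0342,0.0202,0,0,0.09,-0.0342,0.0202,0,0,0.09,-0.0342,0.0202,0,0,0.09,0,0,0,0,0.09,0,0,0,0,0.09,0,0,0,0]' > next.json && python3 nudge.py next.json
```

```text
time: 1.03
tool_pos: [0.191, 0.5156, 0.2052]
ee_rot: [-3.141, 0.0, 1.551]
wrist_force: [-0.2, -0.5, -0.4]
width: 0.0896
finger_force: 0.0
time: 2.28
tool_pos: [0.4273, 0.1023, 0.2052]
ee_rot: [-3.141, -0.001, 1.556]
wrist_force: [-0.2, -0.3, -0.2]
width: 0.0902
finger_force: 0.0
```

```bash
cat > st.py <<'E'
from bench import robot
import numpy as np
o=robot.get_obs();print({k:np.round(o[k],4).tolist() for k in("time","tool_pos","ee_rot","wrist_force","wrist_torque","width","finger_force")})
E
python3 st.py; echo '[0.09,0,0,0.039,0,0.09,0,0,0.039,0,0.09,0,0,0.039,0,0.09,0,0,0.039,0,0.09,0,0,0.0385,0,0.09,0,0,0,0,0.09,0,0,0,0,0.04,0,0,0,0,0.04,0,0,0,0,0.04,0,0,0,0,0.04,0,0,0,0,0.04,0,0,0,0,0.04,0,0,0,0]' > next.json && python3 nudge.py next.json; echo '[0.04,0,0,-0.02,0,0.04,0,0,-0.02,0,0.04,0,0,-0.02,0,0.04,0,0,0,0,0.04,0,0,0,0,0.04,0,0,0,0,0.04,0,0,0,0]' > next.json && python3 nudge.py next.json; python3 st.py
```

```text
{'time': 2.2833, 'tool_pos': [0.4273, 0.1023, 0.2052], 'ee_rot': [-3.1407, -0.0008, 1.5563], 'wrist_force': [-0.2006, -0.2564, -0.1729], 'wrist_torque': [-0.1116, 0.0403, 0.0276], 'width': 0.0902, 'finger_force': 0.0}
time: 3.37
tool_pos: [0.4283, 0.102, 0.0118]
ee_rot: [3.14, -0.0, 1.557]
wrist_force: [-0.1, 0.4, -0.4]
width: 0.0532
finger_force: 0.0
time: 3.95
tool_pos: [0.4259, 0.1018, 0.0686]
ee_rot: [-3.137, 0.0, 1.557]
wrist_force: [-0.3, -0.4, -5.3]
width: 0.0456
finger_force: 30.0
{'time': 3.95, 'tool_pos': [0.4259, 0.1018, 0.0686], 'ee_rot': [-3.137, 0.0004, 1.5567], 'wrist_force': [-0.2849, -0.3873, -5.3341], 'wrist_torque': [0.072, 0.029, 0.0175], 'width': 0.0456, 'finger_force': 29.9953}
```

```bash
for i in 1 2 3 4 5 6; do echo '[0.04,0,0,0,0,0.04,0,0,0,0]' > next.json && python3 nudge.py next.json >/dev/null; python3 -c "
from bench import robot;o=robot.get_obs();print(o['wrist_torque'].round(3),o['ee_rot'].round(4))"; done; python3 - <<'E'
from h import *
cv2.imwrite("pics/side1.png",cam("side")["color"])
E
```

```text
[0.087 0.026 0.003] [-3.1389e+00  2.0000e-04  1.5567e+00]
[ 0.072  0.073 -0.007] [-3.1408 -0.      1.5568]
[0.083 0.107 0.02 ] [-3.1416e+00 -1.0000e-04  1.5568e+00]
[ 0.107  0.049 -0.055] [ 3.1414e+00 -1.0000e-04  1.5568e+00]
[0.05  0.065 0.039] [ 3.1414e+00 -1.0000e-04  1.5568e+00]
[ 0.096  0.096 -0.033] [ 3.1415e+00 -1.0000e-04  1.5568e+00]
```

View pics/side1.png

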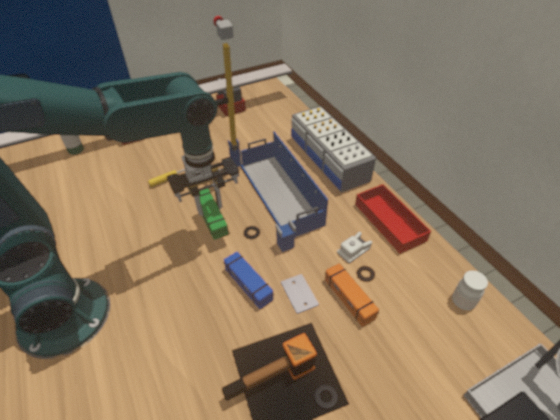

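```bash
echo '[0.04,0,0,0.02,0,0.04,0,0,0.02,0,0.04,0,0,0.0175,0,0.04,0,0,0,0,0.04,0,0,0,0,0.065,0,0,0,0,0.065,0,0,0,0,0.065,0,0,0,0,0.065,0,0,0,0,0.065,0,0,0,0,0.065,0.03,0,0,0,0.065,0.028,0,0,0,0.065,0,0,0,0,0.04,0,0,0,0,0.04,0,0,0,0,0.04,0,0,0,0,0.04,0,0,0,0,0.04,0,0,0,0,0.04,0,0,0,0,0.04,0,0,0,0]' > next.json && python3 nudge.py next.json; echo '[0.04,0,0,-0.02,0,0.04,0,0,-0.02,0,0.04,0,0,-0.02,0,0.04,0,0,-0.02,0,0.04,0,0,-0.02,0,0.04,0,0,-0.02,0,0.04,0,0,-0.02,0,0.04,0,0,0,0,0.04,0,0,0,0,0.04,0,0,0,0]' > next.json && python3 nudge.py next.json; python3 st.py;  python3 - <<'E'
from h import *
a=cam("side")["color"][100:300,130:400]; b=cam("wrist")["color"]
cv2.imwrite("pics/s2.png",np.vstack([cv2.resize(a,None,fx=1.6,fy=1.5),cv2.resize(b,(432,290))]))
E
```

```text
time: 6.67
tool_pos: [0.4287, 0.1594, 0.0134]
ee_rot: [3.141, 0.001, 1.556]
wrist_force: [2.2, -0.3, -1.9]
width: 0.046
finger_force: 29.9
time: 7.5
tool_pos: [0.4272, 0.1598, 0.1513]
ee_rot: [-3.138, 0.0, 1.557]
wrist_force: [0.1, -0.3, -4.8]
width: 0.0455
finger_force: 30.0
{'time': 7.5, 'tool_pos': [0.4272, 0.1598, 0.1513], 'ee_rot': [-3.1376, 0.0004, 1.5565], 'wrist_force': [0.0703, -0.2603, -4.7992], 'wrist_torque': [0.292, 0.0633, -0.0501], 'width': 0.0455, 'finger_force': 29.9988}
```

View pics/s2.png

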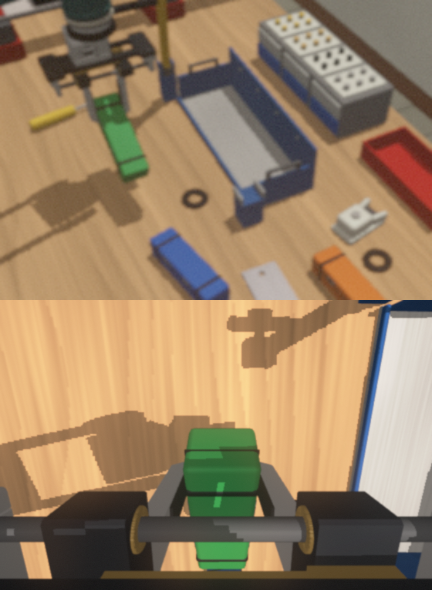

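```bash
echo '[0.04,0,0,-0.0415,0,0.04,0,0,-0.0415,0,0.04,0,0,-0.01,0,0.04,0,0,0.01,0,0.04,0,0,0.03,0,0.04,0,0,-0.0415,0,0.04,0,0,0.01,0,0.04,0,0,0.03,0,0.04,0,0,-0.0415,0,0.04,0,0,0.01,0,0.04,0,0,0.03,0,0.04,0,0,-0.0415,0,0.04,0,0,0.01,0,0.04,0,0,0.03,0,0.04,0,0,-0.0415,0,0.04,0,0,0,0,0.04,0,0,0,0]' > next.json && python3 nudge.py next.json;python3 st.py;  python3 - <<'E'
from h import *
a=cam("side")["color"][80:280,130:400]; b=cam("wrist")["color"]
cv2.imwrite("pics/s3.png",np.vstack([cv2.resize(a,None,fx=1.6,fy=1.5),cv2.resize(b,(432,290))]))
E
```

```text
time: 9.02
tool_pos: [0.4314, 0.1605, 0.2541]
ee_rot: [3.134, -0.002, 1.557]
wrist_force: [2.3, 0.7, -2.6]
width: 0.0458
finger_force: 30.0
{'time': 9.0167, 'tool_pos': [0.4314, 0.1605, 0.2541], 'ee_rot': [3.1337, -0.0017, 1.5567], 'wrist_force': [2.2795, 0.7184, -2.6462], 'wrist_torque': [0.0295, -0.1643, -0.0241], 'width': 0.0458, 'finger_force': 29.9781}
```

View pics/s3.png

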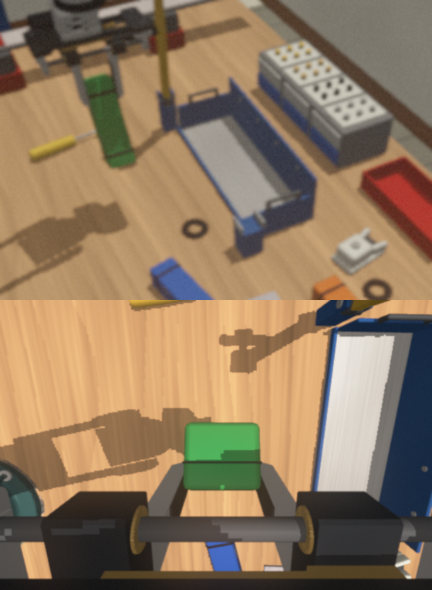

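```bash
cat > tilt.py <<'E'
from h import *
import sys
# tilt of held case: plane x = tool x + 0.023 facing? both cams; PCA of blob on vertical plane x=tool x
lo,hi=dict(green=((45,90,30),(90,255,255)),blue=((100,140,60),(125,255,255)),orange=((3,170,100),(14,255,255)))[sys.argv[1]]
s=cam("side");p=robot.get_obs()["tool_pos"]
R,t=s["extrinsics"][:3,:3],s["extrinsics"][:3,3];C=-R.T@t
m=None
g=proj(s,p-[0,0,.03])
cs=blobs(s,lo,hi,80); c=min(cs,key=lambda c:np.linalg.norm(c[:,0].mean(0)-g))
d=(R.T@np.linalg.inv(s["K"])@np.c_[c[:,0].astype(float),np.ones(len(c))].T).T
P=C+d*((p[0]-C[0])/d[:,0])[:,None]
h=cv2.convexHull((P[:,1:]*1000).astype(np.float32))[:,0]
print("side C",C.round(3),"tool",p.round(4)); print("yz poly",cv2.approxPolyDP(h,5,True)[:,0].round().tolist())
q=robot.get_obs(); print(q["wrist_torque"].round(3))
cv2.imwrite("pics/tilt.png",cv2.resize(s["color"][int(max(0,g[1]-110)):int(g[1]+110),int(max(0,g[0]-100)):int(g[0]+100)],None,fx=2.5,fy=2.5))
E
echo '[0.04,0,0,0,0,0.04,0,0,0,0]' > next.json && python3 nudge.py next.json; python3 tilt.py green
```

```text
time: 9.28
tool_pos: [0.4317, 0.1607, 0.2568]
ee_rot: [3.133, -0.002, 1.557]
wrist_force: [0.1, 0.1, -4.3]
width: 0.0459
finger_force: 30.0
side C [ 0.251 -0.702  0.894] tool [0.431  0.1606 0.2558]
yz poly [[65.0, 358.0], [18.0, 241.0], [21.0, 232.0], [182.0, 85.0], [202.0, 81.0], [248.0, 168.0], [255.0, 237.0], [120.0, 333.0]]
[0.033 0.079 0.051]
```

View pics/tilt.png

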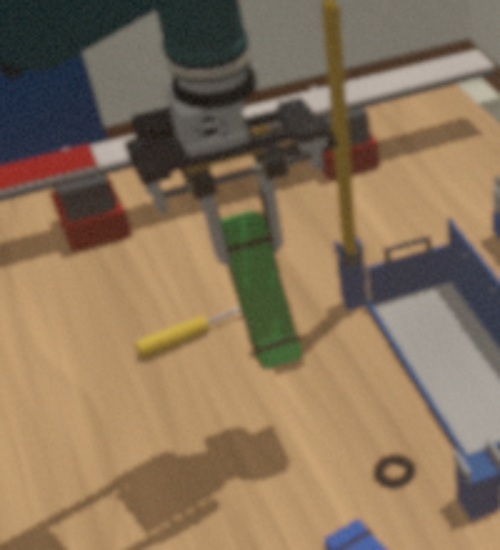

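```bash
cat > tilt.py <<'E'
from h import *
import sys
# usage: tilt.py colour pivot_to_heavy_end(m) heavy_sign(in y): compare seen end edge with predictions for tilt from vertical
lo,hi=dict(green=((45,90,30),(90,255,255)),blue=((100,140,60),(125,255,255)),orange=((3,170,100),(14,255,255)))[sys.argv[1]]
L=float(sys.argv[2]);sg=float(sys.argv[3])
p=robot.get_obs()["tool_pos"];P=p+[0,0,.019]
for n in("top","side"):
    s=cam(n);g=proj(s,P-[0,0,.05])
    c=min(blobs(s,lo,hi,80),key=lambda c:np.linalg.norm(c[:,0].mean(0)-g))
    print(n,"seen bbox",cv2.boundingRect(c))
    for a in(0,10,20,30,40,60,90):
        th=np.radians(a);u=np.array([0,sg*np.sin(th),-np.cos(th)]);v=np.array([0,np.cos(th),sg*np.sin(th)])
        pts=np.array([proj(s,P+l*u+.023*j*v+[.023*k,0,0]) for l in(L,L-.16) for j in(-1,1) for k in(-1,1)])
        print(a,cv2.boundingRect(pts.round().astype(np.int32)))
E
python3 tilt.py green .138 -1
```

```text
top seen bbox (184, 253, 28, 20)
0 (167, 253, 33, 23)
10 (165, 253, 44, 23)
20 (165, 253, 52, 23)
30 (164, 252, 60, 24)
40 (165, 252, 66, 24)
60 (166, 252, 74, 24)
90 (167, 252, 75, 24)
side seen bbox (183, 130, 30, 61)
0 (179, 126, 32, 63)
10 (178, 126, 36, 66)
20 (178, 127, 39, 68)
30 (179, 129, 40, 67)
40 (179, 128, 41, 67)
60 (180, 126, 42, 69)
90 (179, 125, 43, 57)
```

```bash
echo '[0.04,0.005,0.02,0,0,0.04,0.01,0.03,0,0,0.04,0.012,0.03,0,0,0.04,0.012,0.03,0,0,0.04,0.012,0.03,0,0,0.04,0.012,0.03,0,0,0.04,0.012,0.03,0,0,0.04,0.012,0.025,0,0,0.04,0.012,0.01,0,0,0.04,0.01,0,0,0,0.04,0.006,0,0,0,0.04,-0.04,0,-0.03,0,0.04,-0.02,0,0.01,0,0.04,-0.008,0,0.01,0,0.04,0.01,0,0.01,0,0.04,0.015,0,0,0,0.04,0.01,0,0,0,0.04,0,0,0,0,0.04,0,0,0,0]' > next.json && python3 nudge.py next.json; python3 tilt.py green .138 -1; python3 st.py
```

```text
time: 11.02
tool_pos: [0.6643, 0.2475, 0.2481]
ee_rot: [3.141, -0.0, 1.56]
wrist_force: [0.8, -0.3, -4.9]
width: 0.0457
finger_force: 30.0
top seen bbox (143, 155, 31, 27)
0 (130, 151, 38, 32)
10 (129, 151, 47, 33)
20 (128, 150, 56, 33)
30 (128, 150, 63, 33)
40 (129, 150, 67, 32)
60 (131, 150, 73, 30)
90 (130, 151, 75, 25)
side seen bbox (254, 94, 21, 55)
0 (249, 91, 24, 58)
10 (249, 92, 27, 60)
20 (248, 93, 31, 60)
30 (248, 93, 34, 60)
40 (248, 92, 37, 62)
60 (249, 91, 40, 61)
90 (249, 91, 42, 47)
{'time': 11.1167, 'tool_pos': [0.6647, 0.2461, 0.2482], 'ee_rot': [3.1404, 0.0001, 1.558], 'wrist_force': [-0.8834, 0.6712, -5.8018], 'wrist_torque': [-0.0406, 0.0049, 0.0104], 'width': 0.0457, 'finger_force': 29.9988}
```

```bash
echo '[0.04,-0.005,0,0.02,0,0.04,-0.005,0,0.03,0,0.04,0,0,0.03,0,0.04,0,0,0.02,0,0.04,0,0,0.012,0,0.04,0,0,0.006,0,0.04,0,0,0,0,0.04,-0.006,0,0.002,0,0.04,-0.006,0,0.002,0,0.04,0,0,0,0,0.04,0,0,0,0]' > next.json && python3 nudge.py next.json; python3 tilt.py green .138 -1|grep -E "seen|^0|^10"; python3 st.py
```

```text
time: 12.03
tool_pos: [0.6654, 0.2237, 0.1304]
ee_rot: [3.137, -0.003, 1.557]
wrist_force: [-3.0, 1.8, 5.7]
width: 0.0461
finger_force: 30.0
top seen bbox (168, 165, 19, 23)
0 (154, 161, 31, 28)
10 (153, 161, 40, 29)
side seen bbox (258, 130, 19, 51)
0 (255, 129, 22, 53)
10 (255, 130, 25, 55)
{'time': 12.1333, 'tool_pos': [0.6654, 0.2237, 0.1304], 'ee_rot': [3.1365, -0.0026, 1.5568], 'wrist_force': [-2.9076, 1.3228, 5.3962], 'wrist_torque': [0.2881, 1.1356, 0.0139], 'width': 0.0456, 'finger_force': 30.0028}
```

```bash
echo '[0.06,0,0,0,0,0.06,0,0,0,0,0.065,0,0,0,0,0.065,0,0,0,0,0.065,0,0,0,0,0.065,0,0,-0.02,0,0.065,0,0,-0.03,0,0.065,0,0,-0.04,0,0.065,0,0,-0.04,0,0.065,0,0,0,0]' > next.json && python3 nudge.py next.json; python3 - <<'E'
from h import *
s=cam("top")
for c in blobs(s,(45,90,30),(90,255,255),80):
    print(cv2.boundingRect(c), cv2.minAreaRect(ray(s,c[:,0],.166).astype(np.float32)*1000))
a=s["color"][120:300,100:400]; b=cam("side")["color"][60:300,170:450]
cv2.imwrite("pics/p4.png",np.hstack([cv2.resize(a,(400,240)),cv2.resize(b,(390,334))[:240]]))
E
```

```text
time: 12.97
tool_pos: [0.6672, 0.224, 0.2669]
ee_rot: [3.124, -0.004, 1.557]
wrist_force: [-0.7, 0.2, 3.1]
width: 0.0649
finger_force: 0.0
(176, 370, 36, 50) ((107.34101867675781, 140.94686889648438), (87.4746322631836, 113.30424499511719), 84.94380950927734)
(163, 162, 25, 25) ((656.7548217773438, 194.82151794433594), (62.13713455200195, 62.60088348388672), 89.5947494506836)
(37, 78, 83, 112) ((763.3963623046875, 425.2032470703125), (256.8507995605469, 216.7293701171875), 13.352836608886719)
```

View pics/p4.png

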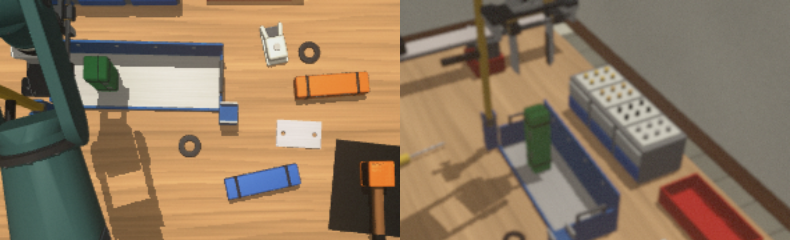

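```bash
echo '[0.08,0,0,0,-0.107,0.08,0,0,0,-0.107,0.08,-0.0269,-0.0264,0,0,0.08,-0.0269,-0.0264,0,0,0.08,-0.0269,-0.0264,0,0,0.08,-0.0269,-0.0264,0,0,0.08,-0.0269,-0.0264,0,0,0.08,-0.0269,-0.0264,0,0,0.08,-0.0269,-0.0264,0,0,0.08,-0.0269,-0.0264,0,0,0.08,-0.0269,-0.0264,0,0,0.08,-0.0269,-0.0264,0,0,0.08,-0.0269,-0.0264,0,0,0.08,0,0,0,0,0.08,0,0,0,0,0.08,0,0,0,0,0.08,0,0,0,0]' > next.json && python3 nudge.py next.json; for i in 1 2 3 4; do echo '[0.08,0,0,0,0,0.08,0,0,0,0]' > next.json && python3 nudge.py next.json >/dev/null; python3 -c "
from bench import robot;o=robot.get_obs();print(o['wrist_torque'].round(3),o['tool_pos'].round(4))"; done
```

```text
time: 14.48
tool_pos: [0.4388, -0.1233, 0.2544]
ee_rot: [-3.14, -0.002, 1.772]
wrist_force: [0.3, -0.2, 0.4]
width: 0.0798
finger_force: 0.0
[-0.068  0.034  0.02 ] [ 0.4391 -0.1233  0.2551]
[-0.074  0.014 -0.001] [ 0.4389 -0.1237  0.2554]
[-0.111  0.08  -0.061] [ 0.4387 -0.1241  0.2555]
[-0.026  0.082 -0.006] [ 0.4386 -0.1243  0.2555]
```

```bash
echo '[0.08,0,0.0025,0.0348,0,0.08,0,0,0.0348,0,0.08,0,0,0.0348,0,0.08,0,0,0.0348,0,0.08,0,0,0.0348,0,0.08,0,0,0.0348,0,0.08,0,0,0.0348,0,0.04,0,0,0,0,0.04,0,0,0,0,0.04,0,0,0,0,0.04,0,0,0,0,0.04,0,0,0,0,0.04,0,0,0,0,0.04,0,0,0,0,0.04,0,0,0,0,0.04,0,0,0,0]' > next.json && python3 nudge.py next.json; echo '[0.04,0,0,-0.02,0,0.04,0,0,-0.02,0,0.04,0,0,-0.01,0,0.04,0,0,0,0,0.04,0,0,0,0,0.04,0,0,0,0,0.04,0,0,0,0]' > next.json && python3 nudge.py next.json;  for i in 1 2 3 4; do echo '[0.04,0,0,0,0,0.04,0,0,0,0]' > next.json && python3 nudge.py next.json >/dev/null; python3 -c "
from bench import robot;o=robot.get_obs();print(o['wrist_torque'].round(3),o['tool_pos'].round(4))"; done
```

```text
time: 16.48
tool_pos: [0.4415, -0.1249, 0.0142]
ee_rot: [3.141, 0.002, 1.771]
wrist_force: [-2.9, -1.6, 6.3]
width: 0.0459
finger_force: 30.0
time: 17.07
tool_pos: [0.4399, -0.1233, 0.0602]
ee_rot: [-3.139, -0.002, 1.771]
wrist_force: [-0.1, -1.0, -5.3]
width: 0.046
finger_force: 30.0
[0.042 0.061 0.042] [ 0.4404 -0.1235  0.0608]
[0.079 0.098 0.009] [ 0.4409 -0.1237  0.0615]
[0.086 0.075 0.018] [ 0.4411 -0.1238  0.0618]
[0.07  0.096 0.029] [ 0.4411 -0.1238  0.0619]
```

```bash
echo '[0.04,0,0,0.02,0,0.04,0,0,0.02,0,0.04,0,0,0.01,0,0.04,0,0,0,0,0.04,0,0,0,0,0.065,0,0,0,0,0.065,0,0,0,0,0.065,0,0,0,0,0.065,0,0,0,0,0.065,0,0,0,0,0.065,0.03,0,0,0,0.065,0.028,0,0,0,0.065,0,0,0,0,0.04,0,0,0,0,0.04,0,0,0,0,0.04,0,0,0,0,0.04,0,0,0,0,0.04,0,0,0,0,0.04,0,0,0,0,0.04,0,0,0,0]' > next.json && python3 nudge.py next.json; echo '[0.04,0,0,-0.02,0,0.04,0,0,-0.03,0,0.04,0,0,-0.03,0,0.04,0,0,-0.03,0,0.04,0,0,-0.03,0,0.04,0,0,0,0,0.04,0,0,-0.0415,0,0.04,0,0,-0.0415,0,0.04,0,0,-0.01,0,0.04,0,0,0.01,0,0.04,0,0,0.03,0,0.04,0,0,-0.0415,0,0.04,0,0,0.01,0,0.04,0,0,0.03,0,0.04,0,0,-0.0415,0,0.04,0,0,0.01,0,0.04,0,0,0.03,0,0.04,0,0,-0.0415,0,0.04,0,0,0.01,0,0.04,0,0,0.03,0]' > next.json && python3 nudge.py next.json;echo '[0.04,0,0,-0.0415,0,0.04,0,0,0.01,0.1,0.04,0,0,0,0.11,0.04,0,0,0,0,0.04,0,0,0,0,0.04,0,0,0,0]' > next.json && python3 nudge.py next.json;python3 tilt.py blue .138 -1; python3 st.py
```

```text
time: 19.4
tool_pos: [0.43, -0.0678, 0.0121]
ee_rot: [3.141, 0.001, 1.77]
wrist_force: [0.9, -2.6, 0.2]
width: 0.046
finger_force: 30.0
time: 21.07
tool_pos: [0.4333, -0.0682, 0.2118]
ee_rot: [3.13, 0.006, 1.771]
wrist_force: [2.6, -0.9, -2.5]
width: 0.046
finger_force: 30.0
time: 21.57
tool_pos: [0.432, -0.0677, 0.2434]
ee_rot: [3.135, 0.002, 1.563]
wrist_force: [-0.1, -0.7, -5.4]
width: 0.0457
finger_force: 30.0
{'time': 21.6167, 'tool_pos': [0.4316, -0.0676, 0.243], 'ee_rot': [3.1365, 0.0014, 1.5626], 'wrist_force': [-0.4055, 0.3429, -4.1752], 'wrist_torque': [0.0459, 0.0628, 0.0029], 'width': 0.0457, 'finger_force': 29.9832}Traceback (most recent call last):
  File "tilt.py", line 9, in <module>
    c=min(blobs(s,lo,hi,80),key=lambda c:np.linalg.norm(c[:,0].mean(0)-g))
ValueError: min() iterable argument is empty
```

```bash
echo '[0.04,0.008,0.01,0,0,0.04,0.012,0.02,0,0,0.04,0.015,0.025,0,0,0.04,0.015,0.025,0,0,0.04,0.016,0.025,0,0,0.04,0.016,0.025,0,0,0.04,0.016,0.025,0,0,0.04,0.016,0.025,0,0,0.04,0.016,0.025,0,0,0.04,0.016,0.02,0,0,0.04,0.016,0.01,0,0,0.04,0.016,0,0,0,0.04,0.015,0,0,0,0.04,0.013,0,0,0,0.04,0.01,0,0,0,0.04,0.006,0,0,0,0.04,-0.04,0,-0.03,0,0.04,-0.02,0,0.01,0,0.04,-0.008,0,0.01,0,0.04,0.01,0,0.01,0]' > next.json && python3 nudge.py next.json; echo '[0.04,0.015,0,0,0,0.04,0.01,0,0,0,0.04,0,0,0,0,0.04,0,0,0,0]' > next.json && python3 nudge.py next.json; sed -i 's/(100,140,60)/(100,120,30)/' tilt.py; python3 tilt.py blue .138 -1; python3 st.py; python3 - <<'E'
from h import *
a=cam("top")["color"][120:300,100:400]; b=cam("side")["color"][60:300,170:450]
cv2.imwrite("pics/p5.png",np.hstack([cv2.resize(a,(400,240)),cv2.resize(b,(390,334))[:240]]))
E
```

```text
time: 23.28
tool_pos: [0.6666, 0.0964, 0.2376]
ee_rot: [3.138, 0.003, 1.554]
wrist_force: [-0.5, -0.4, -5.4]
width: 0.046
finger_force: 30.0
time: 23.62
tool_pos: [0.6665, 0.1282, 0.2368]
ee_rot: [3.14, 0.0, 1.564]
wrist_force: [-0.2, -0.6, -5.3]
width: 0.0458
finger_force: 30.0
top seen bbox (205, 158, 13, 23)
0 (184, 151, 29, 32)
10 (183, 151, 39, 32)
20 (182, 150, 48, 33)
30 (182, 150, 55, 32)
40 (182, 150, 61, 32)
60 (183, 150, 70, 29)
90 (184, 151, 71, 24)
side seen bbox (276, 131, 17, 32)
0 (268, 114, 24, 61)
10 (267, 115, 28, 63)
20 (267, 116, 32, 64)
30 (267, 117, 36, 63)
40 (267, 116, 39, 64)
60 (267, 114, 44, 65)
90 (268, 114, 46, 53)
{'time': 23.7167, 'tool_pos': [0.6667, 0.1269, 0.2368], 'ee_rot': [3.1401, 0.0005, 1.5618], 'wrist_force': [-0.5887, -0.5374, -6.094], 'wrist_torque': [-0.0484, 0.0322, -0.0099], 'width': 0.0456, 'finger_force': 29.9984}
```

View pics/p5.png

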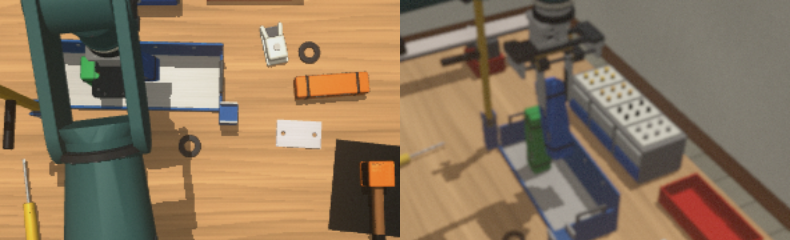

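```bash
echo '[0.04,0,0,0.02,0,0.04,0,0,0.03,0,0.04,0,0,0.03,0,0.04,0,0,0.02,0,0.04,0,0,0.008,0,0.04,0,0,0.002,0,0.04,0,0,0,0,0.04,-0.006,0,0.002,0,0.04,-0.004,0,0.002,0,0.04,0,0,0,0,0.04,0,0,0,0]' > next.json && python3 nudge.py next.json; echo '[0.06,0,0,0,0,0.06,0,0,0,0,0.065,0,0,0,0,0.065,0,0,0,0,0.065,0,0,0,0,0.065,0,0,0,0,0.065,0,0,-0.02,0,0.065,0,0,-0.03,0,0.065,0,0,-0.04,0,0.065,0,0,-0.04,0,0.065,0,0,0,0,0.065,0,0,0,0,0.065,0,0,0,0]' > next.json && python3 nudge.py next.json; python3 st.py
```

```text
time: 24.73
tool_pos: [0.6672, 0.1167, 0.1268]
ee_rot: [3.137, -0.002, 1.561]
wrist_force: [-4.6, 0.7, 8.6]
width: 0.0459
finger_force: 30.0
time: 25.82
tool_pos: [0.6664, 0.1163, 0.2516]
ee_rot: [3.142, -0.0, 1.561]
wrist_force: [-0.1, 0.9, 0.1]
width: 0.0646
finger_force: 0.0
{'time': 25.8167, 'tool_pos': [0.6664, 0.1163, 0.2516], 'ee_rot': [3.1415, -0.0, 1.5608], 'wrist_force': [-0.1154, 0.9335, 0.0611], 'wrist_torque': [-0.0895, 0.0209, 0.005], 'width': 0.0646, 'finger_force': 0.0}
```

```bash
echo '[0.075,0,0,0,-0.08,0.075,-0.0395,-0.0045,0,0,0.075,-0.0395,-0.0045,0,0,0.075,-0.0395,-0.0045,0,0,0.075,-0.0395,-0.0045,0,0,0.075,-0.0395,-0.0045,0,0,0.075,-0.0395,-0.0045,0,0,0.075,-0.0395,-0.0045,0,0,0.075,-0.0395,-0.0045,0,0,0.075,-0.0395,-0.0045,0,0,0.075,-0.0395,-0.0045,0,0,0.075,0,0,0,0,0.075,0,0,0,0,0.075,0,0,0,0,0.075,0,0,0,0,0.075,0,0,0,0]' > next.json && python3 nudge.py next.json; for i in 1 2 3 4; do echo '[0.075,0,0,0,0,0.075,0,0,0,0]' > next.json && python3 nudge.py next.json >/dev/null; python3 -c "
from bench import robot;o=robot.get_obs();print(o['wrist_torque'].round(3),o['tool_pos'].round(4))"; done; python3 - <<'E'
from h import *
s=cam("top")
for c in blobs(s,(3,150,100),(14,255,255),100):
    print(cv2.boundingRect(c), cv2.minAreaRect(ray(s,c[:,0],.046).astype(np.float32)*1000))
E
```

```text
time: 27.15
tool_pos: [0.6494, -0.2789, 0.2516]
ee_rot: [-3.141, -0.001, 1.643]
wrist_force: [0.5, 0.3, 0.2]
width: 0.0749
finger_force: 0.0
[-0.038  0.069  0.021] [ 0.6495 -0.2795  0.2523]
[-0.049  0.06   0.011] [ 0.6493 -0.2803  0.2521]
[-0.043  0.072  0.052] [ 0.6491 -0.2808  0.2519]
[-0.115  0.109 -0.049] [ 0.6491 -0.2809  0.2518]
(381, 246, 15, 50) ((395.4359130859375, -381.591552734375), (33.86862564086914, 140.83314514160156), 76.5075454711914)
(320, 175, 32, 20) ((644.0390014648438, -242.48190307617188), (50.896244049072266, 94.00922393798828), 3.953310489654541)
(254, 82, 75, 39) ((895.206298828125, -117.68595123291016), (114.18450164794922, 220.90975952148438), 0.6189877390861511)
```

```bash
echo '[0.075,0,0,0.0342,0,0.075,0,0,0.0342,0,0.075,0,0,0.0342,0,0.075,0,0,0.0342,0,0.075,0,0,0.0342,0,0.075,0,0,0.0342,0,0.075,0,0,0.0342,0,0.04,0,0,0,0,0.04,0,0,0,0,0.04,0,0,0,0,0.04,0,0,0,0,0.04,0,0,0,0,0.04,0,0,0,0,0.04,0,0,0,0,0.04,0,0,0,0,0.04,0,0,0,0]' > next.json && python3 nudge.py next.json; echo '[0.04,0,0,-0.02,0,0.04,0,0,-0.02,0,0.04,0,0,-0.01,0,0.04,0,0,0,0,0.04,0,0,0,0,0.04,0,0,0,0,0.04,0,0,0,0]' > next.json && python3 nudge.py next.json;  for i in 1 2 3 4; do echo '[0.04,0,0,0,0,0.04,0,0,0,0]' > next.json && python3 nudge.py next.json >/dev/null; python3 -c "
from bench import robot;o=robot.get_obs();print(o['wrist_torque'].round(3),o['tool_pos'].round(4))"; done
```

```text
time: 29.2
tool_pos: [0.65, -0.282, 0.0164]
ee_rot: [3.139, 0.003, 1.64]
wrist_force: [-2.9, 0.7, 6.3]
width: 0.0458
finger_force: 29.9
time: 29.78
tool_pos: [0.648, -0.2802, 0.06]
ee_rot: [-3.138, -0.002, 1.641]
wrist_force: [-0.1, -0.4, -5.8]
width: 0.046
finger_force: 29.9
[0.066 0.125 0.04 ] [ 0.6485 -0.2805  0.061 ]
[ 0.072  0.004 -0.025] [ 0.649  -0.2808  0.0621]
[ 0.096  0.01  -0.034] [ 0.6492 -0.2809  0.0625]
[0.071 0.02  0.025] [ 0.6492 -0.2809  0.0626]
```

```bash
echo '[0.04,0,0,0.02,0,0.04,0,0,0.02,0,0.04,0,0,0.01,0,0.04,0,0,0,0,0.04,0,0,0,0,0.065,0,0,0,0,0.065,0,0,0,0,0.065,0,0,0,0,0.065,0,0,0,0,0.065,0,0,0,0,0.065,0.03,0,0,0,0.065,0.028,0,0,0,0.065,0,0,0,0,0.04,0,0,0,0,0.04,0,0,0,0,0.04,0,0,0,0,0.04,0,0,0,0,0.04,0,0,0,0,0.04,0,0,0,0,0.04,0,0,0,0]' > next.json && python3 nudge.py next.json; echo '[0.04,0,0,-0.02,0,0.04,0,0,-0.03,0,0.04,0,0,-0.03,0,0.04,0,0,-0.03,0,0.04,0,0,-0.03,0,0.04,0,0,0,0,0.04,0,0,-0.0415,0,0.04,0,0,-0.0415,0,0.04,0,0,-0.01,0,0.04,0,0,0.01,0,0.04,0,0,0.03,0,0.04,0,0,-0.0415,0,0.04,0,0,0.01,0,0.04,0,0,0.03,0,0.04,0,0,-0.0415,0,0.04,0,0,0.01,0,0.04,0,0,0.03,0,0.04,0,0,-0.0415,0,0.04,0,0,0.01,0,0.04,0,0,0.03,0]' > next.json && python3 nudge.py next.json;echo '[0.04,0,0,-0.0415,0,0.04,0,0,0.01,0.1,0.04,0,0,0,0,0.04,0,0,0,0,0.04,0,0,0,0,0.04,0,0,0,0]' > next.json && python3 nudge.py next.json;python3 tilt.py orange .138 -1; python3 st.py
```

```text
time: 32.12
tool_pos: [0.6452, -0.2241, 0.0125]
ee_rot: [3.141, 0.001, 1.64]
wrist_force: [0.3, -2.7, 1.2]
width: 0.0459
finger_force: 30.0
time: 33.78
tool_pos: [0.6483, -0.2246, 0.2141]
ee_rot: [3.129, 0.007, 1.641]
wrist_force: [1.8, -0.7, -1.6]
width: 0.0459
finger_force: 30.0
time: 34.28
tool_pos: [0.6476, -0.2241, 0.2452]
ee_rot: [3.134, 0.003, 1.542]
wrist_force: [-0.4, -1.1, -4.0]
width: 0.0457
finger_force: 30.0
top seen bbox (255, 98, 66, 22)
0 (326, 157, 32, 31)
10 (334, 157, 22, 31)
20 (333, 157, 29, 31)
30 (332, 156, 39, 32)
40 (331, 156, 49, 31)
60 (331, 156, 63, 29)
90 (333, 157, 74, 24)
side seen bbox (334, 197, 27, 69)
0 (327, 193, 36, 69)
10 (331, 193, 31, 75)
20 (330, 194, 37, 78)
30 (330, 196, 43, 79)
40 (329, 197, 50, 79)
60 (329, 194, 60, 82)
90 (331, 193, 67, 75)
{'time': 34.3833, 'tool_pos': [0.6467, -0.2237, 0.2438], 'ee_rot': [3.1369, 0.0019, 1.5415], 'wrist_force': [0.5911, 0.4709, -5.2502], 'wrist_torque': [0.0349, 0.1078, 0.0085], 'width': 0.0459, 'finger_force': 29.9853}
```

```bash
echo '[0.04,0.01,0,0,0,0.04,0.016,0.002,0,0,0.04,0.016,0.002,0,0,0.04,0.016,0.002,0,0,0.04,0.016,0.002,0,0,0.04,0.016,0.002,0,0,0.04,0.016,0.002,0,0,0.04,0.016,0.002,0,0,0.04,0.016,0.002,0,0,0.04,0.016,0.002,0,0,0.04,0.016,0.002,0,0,0.04,0.016,0,0,0,0.04,0.016,0,0,0,0.04,0.016,0,0,0,0.04,0.016,0,0,0,0.04,0.016,0,0,0,0.04,0.012,0,0,0,0.04,0.007,0,0,0,0.04,-0.04,0,-0.03,0,0.04,-0.02,0,0.01,0]' > next.json && python3 nudge.py next.json; echo '[0.04,-0.008,0,0.01,0,0.04,0.01,0,0.01,0,0.04,0.015,0,0,0,0.04,0.01,0,0,0,0.04,0,0,0,0,0.04,0,0,0,0]' > next.json && python3 nudge.py next.json; python3 tilt.py orange .138 -1; python3 st.py
```

```text
time: 36.05
tool_pos: [0.6735, -0.0086, 0.2631]
ee_rot: [3.131, 0.003, 1.542]
wrist_force: [1.9, -1.8, -1.7]
width: 0.0455
finger_force: 30.0
time: 36.55
tool_pos: [0.6725, 0.0209, 0.237]
ee_rot: [3.141, 0.0, 1.544]
wrist_force: [0.9, -0.3, -4.3]
width: 0.0455
finger_force: 30.0
top seen bbox (267, 83, 62, 37)
0 (230, 148, 23, 32)
10 (229, 148, 33, 32)
20 (228, 147, 42, 33)
30 (227, 147, 51, 33)
40 (227, 147, 58, 32)
60 (228, 147, 68, 30)
90 (231, 148, 70, 24)
side seen bbox (292, 135, 22, 60)
0 (288, 134, 26, 63)
10 (288, 135, 28, 65)
20 (287, 136, 33, 67)
30 (287, 137, 38, 67)
40 (287, 136, 42, 67)
60 (287, 134, 48, 69)
90 (289, 134, 50, 57)
{'time': 36.65, 'tool_pos': [0.6726, 0.0196, 0.2373], 'ee_rot': [3.1403, 0.0006, 1.5419], 'wrist_force': [0.5968, -0.3276, -4.7405], 'wrist_torque': [-0.0904, 0.0832, 0.0361], 'width': 0.0461, 'finger_force': 29.9985}
```

```bash
echo '[0.04,0,-0.005,0.02,0,0.04,0,0,0.03,0,0.04,0,0,0.03,0,0.04,0,0,0.02,0,0.04,0,0,0.008,0,0.04,0,0,0.002,0,0.04,0,0,0,0,0.04,-0.006,0,0.002,0,0.04,-0.002,0,0.002,0,0.04,0,0,0,0,0.04,0,0,0,0]' > next.json && python3 nudge.py next.json; echo '[0.06,0,0,0,0,0.06,0,0,0,0,0.065,0,0,0,0,0.065,0,0,0,0,0.065,0,0,0,0,0.065,0,0,0,0,0.065,0,0,-0.02,0,0.065,0,0,-0.03,0,0.065,0,0,-0.04,0,0.065,0,0,-0.04,0,0.065,0,0,-0.04,0,0.065,0,0,-0.04,0,0.065,-0.02,-0.03,-0.02,0,0.065,-0.02,-0.03,0,0,0.065,-0.02,-0.03,0,0,0.065,-0.02,-0.03,0,0,0.065,-0.02,-0.03,0,0,0.065,-0.02,-0.03,0,0,0.065,-0.02,-0.03,0,0,0.065,0,0,0,0]' > next.json && python3 nudge.py next.json; python3 st.py; python3 - <<'E'
from h import *
t=cam("top");s=cam("side")
a=t["color"][120:300,50:350]; b=s["color"][0:320,150:450]
cv2.imwrite("pics/p6.png",np.hstack([cv2.resize(a,(400,240)),cv2.resize(b,(390,416))[:240]]))
cv2.imwrite("pics/t6.png",t["color"]);cv2.imwrite("pics/s6.png",s["color"])
# bar end block red head & mallet
for n,q in(("top",t),("side",s)):
    for lo,hi in(((0,150,80),(2,255,255)),((172,120,80),(179,255,255)),((3,170,120),(14,255,255))):
        for c in blobs(q,lo,hi,15): print(n,lo[0],cv2.boundingRect(c),c[:,0].mean(0).round(1))
E
```

```text
time: 37.57
tool_pos: [0.668, 0.0111, 0.1276]
ee_rot: [3.137, -0.001, 1.541]
wrist_force: [-3.7, 1.2, 9.0]
width: 0.046
finger_force: 30.0
time: 39.23
tool_pos: [0.4492, -0.1248, 0.354]
ee_rot: [3.141, 0.003, 1.536]
wrist_force: [0.0, 0.3, 0.0]
width: 0.0651
finger_force: 0.0
{'time': 39.2333, 'tool_pos': [0.4492, -0.1248, 0.354], 'ee_rot': [3.1405, 0.0026, 1.5356], 'wrist_force': [0.016, 0.3242, 0.025], 'wrist_torque': [-0.1131, -0.0021, -0.0198], 'width': 0.0651, 'finger_force': 0.0}
top 0 (4, 288, 20, 33) [ 17.2 302.4]
top 0 (37, 168, 8, 15) [ 40.9 174.8]
top 0 (10, 146, 20, 30) [ 23.3 163.6]
top 0 (255, 83, 73, 37) [292.2  95.1]
top 3 (244, 161, 17, 17) [252. 169.]
top 3 (255, 93, 22, 27) [261.1 110.6]
top 3 (321, 84, 8, 31) [326.2 100.8]
side 0 (361, 188, 58, 55) [391.9 214. ]
side 0 (42, 121, 14, 11) [ 48. 126.]
side 0 (71, 102, 60, 23) [ 99.8 113. ]
side 3 (283, 333, 34, 33) [299.  348.8]
side 3 (358, 193, 72, 51) [393.4 218.2]
side 3 (294, 176, 19, 15) [303.  183.1]
side 3 (45, 123, 9, 7) [ 49.3 126. ]
side 3 (71, 105, 60, 19) [101.2 113. ]
```

View pics/p6.png

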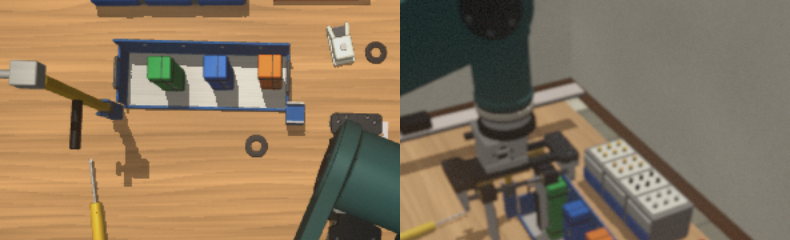

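```bash
python3 - <<'E'
from h import *
t=cam("top")
img=t["color"];g=cv2.cvtColor(img,cv2.COLOR_BGR2GRAY)
m=((g[185:240,98:122]<60)).astype(np.uint8)
n,l,st,ce=cv2.connectedComponentsWithStats(m)
for i in range(1,n):
    if st[i,4]>20:
        x,y,w,h,a=st[i]; print(st[i],ce[i])
        px=[[x+98+(w-1)/2,y+185],[x+98+(w-1)/2,y+185+h-1]]
        print(ray(t,px,.265),ray(t,px,.27))
H=np.array([.5977,.3352,.085])
u=np.array([.029*1,-1,0])*1.0; u=np.array([-.029,-1,0])
for th in(1.45,1.5,1.55,1.6,1.65):
    e=H+.39*(np.cos(th)*u+[0,0,np.sin(th)]); pg=H+.18*(np.cos(th)*u+[0,0,np.sin(th)])+[-.092,.0027,0]
    print(th,"end px",proj(t,e).round(1),"peg tip",pg.round(3),proj(t,pg).round(1), proj(t,pg+[.085,-.0025,0]).round(1))
E
```

```text
[  4  10  10  37 267] [ 8.74906367 27.20973783]
[[0.59046474 0.33023941]
 [0.50740438 0.32824242]] [[0.58978586 0.32836023]
 [0.50716197 0.32637374]]
1.45 end px [ 86.9 176.6] peg tip [0.505 0.316 0.264] [112. 232.] [114.  195.2]
1.5 end px [ 75.6 176.1] peg tip [0.505 0.325 0.265] [107.9 231.9] [109.9 195.1]
1.55 end px [ 64.3 175.8] peg tip [0.506 0.334 0.265] [103.9 231.8] [105.9 195. ]
1.6 end px [ 53.4 175.6] peg tip [0.506 0.343 0.265] [ 99.9 231.8] [101.9 194.9]
1.65 end px [ 42.7 175.5] peg tip [0.506 0.352 0.264] [ 96.  231.7] [ 98.1 194.8]
```

```bash
echo '[0.06,0,0,0,-0.1213,0.06,0,0,0,-0.1213,0.06,0,0,0,-0.1213,0.06,0,0,0,-0.1213,0.06,0,0,0,-0.1213,0.06,0,0,0,-0.1213,0.06,0,0,0,-0.1213,0.06,0,0,0,-0.1213,0.06,0,0,0,-0.1213,0.06,0,0,0,-0.1213,0.06,0,0,0,-0.1213,0.06,0,0,0,-0.1213,0.06,0,0,0,-0.1213,0.06,0,0,0,0]' > next.json && python3 nudge.py next.json && echo '[0.06,-0.0047,0.038,0,0,0.06,-0.0047,0.038,0,0,0.06,-0.0047,0.038,0,0,0.06,-0.0047,0.038,0,0,0.06,-0.0047,0.038,0,0,0.06,-0.0047,0.038,0,0,0.06,-0.0047,0.038,0,0,0.06,-0.0047,0.038,0,0,0.06,-0.0047,0.038,0,0,0.06,-0.0047,0.038,0,0,0.06,-0.0047,0.038,0,0,0.06,-0.0047,0.038,0,0,0.06,0,0,0,0,0.06,0,0,0,0,0.06,0,0,0,0,0.06,0,0,0,0]' > next.json && python3 nudge.py next.json; python3 - <<'E'
from h import *
w=cam("wrist"); s=cam("side")["color"][0:240,100:380]
cv2.imwrite("pics/p7.png",np.hstack([cv2.resize(s,(420,360)),cv2.resize(w["color"],(380,360))]))
E
```

```text
time: 40.55
tool_pos: [0.4544, -0.1217, 0.3517]
ee_rot: [3.141, -0.001, 3.122]
wrist_force: [1.1, 0.3, 0.6]
width: 0.0599
finger_force: 0.0
time: 41.88
tool_pos: [0.5204, 0.3313, 0.3529]
ee_rot: [3.142, 0.001, 3.116]
wrist_force: [0.9, -0.4, -0.0]
width: 0.06
finger_force: 0.0
```

View pics/p7.png

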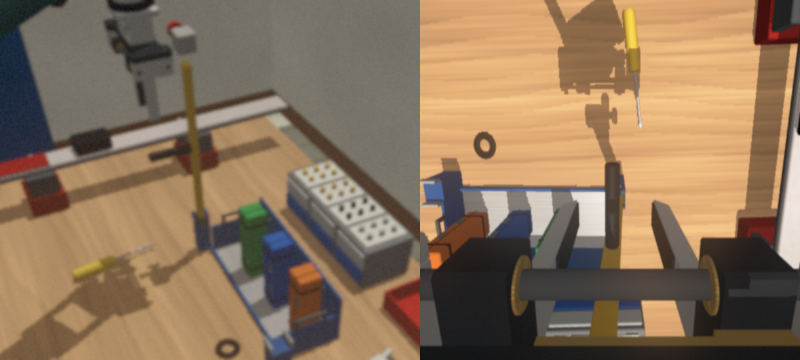

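```bash
echo '[0.06,0,-0.001,0.03,0,0.06,0,0,0.03,0,0.06,0,0,0.03,0,0.06,0,0,0.017,0,0.06,0,0,0,0,0.06,0,0,0,0,0.01,0,0,0,0,0.01,0,0,0,0,0.01,0,0,0,0,0.01,0,0,0,0,0.01,0,0,0,0,0.01,0,0,0,0,0.01,0,0,0,0,0.01,0,0,0,0,0.01,0,0,0,0,0.01,0,0,0,0]' > next.json && python3 nudge.py next.json; python3 st.py; python3 - <<'E'
import numpy as np
th=np.linspace(1.525,0,18)
y=-.18*np.cos(th);z=.18*np.sin(th)
print(np.c_[np.diff(y),-np.diff(z)].round(4).tolist())
E
```

```text
time: 43.32
tool_pos: [0.5205, 0.3303, 0.2461]
ee_rot: [-3.141, 0.001, 3.117]
wrist_force: [0.3, -3.2, 3.6]
width: 0.0171
finger_force: 30.0
{'time': 43.3167, 'tool_pos': [0.5205, 0.3303, 0.2461], 'ee_rot': [-3.1408, 0.0008, 3.1169], 'wrist_force': [0.3068, -3.2367, 3.6044], 'wrist_torque': [-0.7734, 0.046, -0.052], 'width': 0.0171, 'finger_force': 30.0008}
[[-0.0161, 0.0015], [-0.0159, 0.0029], [-0.0156, 0.0043], [-0.0151, 0.0057], [-0.0145, 0.007], [-0.0139, 0.0083], [-0.0131, 0.0095], [-0.0122, 0.0106], [-0.0111, 0.0117], [-0.0101, 0.0126], [-0.0089, 0.0135], [-0.0076, 0.0142], [-0.0063, 0.0148], [-0.005, 0.0154], [-0.0036, 0.0157], [-0.0022, 0.016], [-0.0007, 0.0161]]
```

```bash
echo '[0.01,0,-0.008,0.0005,0,0.01,0,-0.0081,0.001,0,0.01,0,-0.0159,0.0029,0,0.01,0,-0.0156,0.0043,0,0.01,0,-0.0151,0.0057,0,0.01,0,-0.0145,0.007,0,0.01,0,-0.0139,0.0083,0,0.01,0,-0.0131,0.0095,0,0.01,0,-0.0122,0.0106,0,0.01,0,-0.0111,0.0117,0,0.01,0,-0.0101,0.0126,0,0.01,0,-0.0089,0.0135,0,0.01,0,-0.0076,0.0142,0,0.01,0,-0.0063,0.0148,0,0.01,0,-0.005,0.0154,0,0.01,0,-0.0036,0.0157,0,0.01,0,-0.001,0.008,0,0.01,0,0,0,0,0.01,0,0,0,0]' > next.json && python3 nudge.py next.json; python3 st.py
```

```text
time: 44.9
tool_pos: [0.5143, 0.1596, 0.0876]
ee_rot: [-3.139, -0.005, 3.117]
wrist_force: [-1.7, -3.8, -6.4]
width: 0.0172
finger_force: 30.0
{'time': 44.9, 'tool_pos': [0.5143, 0.1596, 0.0876], 'ee_rot': [-3.1387, -0.0054, 3.1172], 'wrist_force': [-1.6608, -3.7803, -6.4178], 'wrist_torque': [-0.6133, 0.3553, -0.0197], 'width': 0.0172, 'finger_force': 29.9893}
```

```bash
echo '[0.01,0,-0.001,0.008,0,0.01,0,0,0.008,0,0.01,0,0,0.006,0,0.01,0,0,0.003,0,0.01,0,0,0.002,0,0.01,0,0,0.002,0,0.01,0,0,0,0,0.01,0,0,0,0]' > next.json && python3 nudge.py next.json; python3 st.py; python3 - <<'E'
from h import *
t=cam("top")["color"][140:260,100:380]; s=cam("side")["color"][80:280,140:360]
cv2.imwrite("pics/p8.png",np.hstack([cv2.resize(t,(420,180)),cv2.resize(s,(380,345))[:180]]) if 0 else np.vstack([cv2.resize(t,(600,257)),cv2.resize(s,(600,545))[100:443]]))
E
```

```text
time: 45.57
tool_pos: [0.5143, 0.157, 0.0606]
ee_rot: [-3.135, -0.005, 3.117]
wrist_force: [-3.6, -8.8, -0.7]
width: 0.0172
finger_force: 30.0
{'time': 45.5667, 'tool_pos': [0.5143, 0.157, 0.0606], 'ee_rot': [-3.1352, -0.0048, 3.1171], 'wrist_force': [-3.6404, -8.8233, -0.6581], 'wrist_torque': [-1.3112, 0.7774, -0.0678], 'width': 0.0172, 'finger_force': 30.0096}
```

View pics/p8.png

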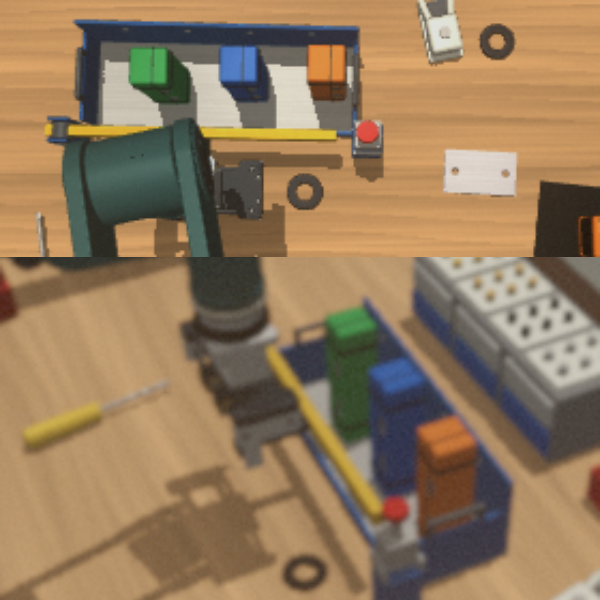

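```bash
echo '[0.01,0,0,0.004,0,0.01,0,0,0.004,0,0.01,0,0,0,0,0.01,0,0,0,0]' > next.json && python3 nudge.py next.json; cat > pin.py <<'E'
from h import *
def red(n,p0):
    s=cam(n);h=cv2.cvtColor(s["color"],cv2.COLOR_BGR2HSV)
    m=(cv2.inRange(h,(0,140,70),(4,255,255))|cv2.inRange(h,(174,140,70),(179,255,255)))
    cs=cv2.findContours(m,cv2.RETR_EXTERNAL,cv2.CHAIN_APPROX_NONE)[0]
    g=proj(s,p0); cs=[c for c in cs if cv2.contourArea(c)>8 and np.linalg.norm(c[:,0].mean(0)-g)<25]
    c=max(cs,key=cv2.contourArea); (x,y),r=cv2.minEnclosingCircle(c); print(n,round(x,1),round(y,1),round(r,1),g.round(1)); return s,(x,y)
p0=[.586,-.056,.135]
print("pin head centre (disc mid ~5mm below top)",tri([red("top",p0),red("side",p0)]).round(4))
E
python3 pin.py; python3 st.py
```

```text
time: 46.0
tool_pos: [0.5143, 0.1569, 0.0551]
ee_rot: [-3.135, -0.004, 3.117]
wrist_force: [-9.6, -10.1, 8.4]
width: 0.0171
finger_force: 30.0
top 271.6 201.7 5.0 [272.5 201.7]
side 284.8 212.2 4.2 [284.6 211.5]
pin head centre (disc mid ~5mm below top) [ 0.587  -0.0539  0.13  ]
{'time': 46.1, 'tool_pos': [0.5144, 0.1569, 0.055], 'ee_rot': [-3.1348, -0.0039, 3.1174], 'wrist_force': [-9.1209, -9.8009, 8.6043], 'wrist_torque': [-1.7606, 1.6147, -0.0688], 'width': 0.0167, 'finger_force': 30.0181}
```

```bash
echo '[0.05,0,0,-0.004,0,0.05,0,0,-0.004,0,0.05,0,0,0,0,0.05,0,0,0,0,0.05,0,0,0,0,0.05,0,0,0,0,0.05,0.02,0,-0.02,0,0.05,0.03,0,-0.025,0,0.05,0.02,0,-0.035,0,0.05,0,0,-0.04,0,0.05,0,0,-0.04,0,0.05,0,0,-0.04,0,0.05,0,0,-0.04,0,0.05,0,0,0,0,0.05,0,0,0,0]' > next.json && python3 nudge.py next.json; python3 pin.py; python3 - <<'E'
from h import *
t=cam("top");s=cam("side")
cv2.imwrite("pics/m.png",np.vstack([cv2.resize(t["color"][200:340,320:460],(480,480))[:, :],]))
a=cv2.resize(t["color"][200:340,320:460],(400,400),interpolation=cv2.INTER_CUBIC);b=cv2.resize(s["color"][300:420,200:370],(400,282),interpolation=cv2.INTER_CUBIC)
b=np.vstack([b,np.zeros((118,400,3),np.uint8)]);cv2.imwrite("pics/m.png",np.hstack([a,b]))
E
```

```text
time: 47.35
tool_pos: [0.4474, 0.1622, 0.304]
ee_rot: [3.14, 0.007, 3.118]
wrist_force: [0.0, -0.1, 1.0]
width: 0.05
finger_force: 0.0
top 271.5 201.6 4.9 [272.5 201.7]
side 285.0 212.0 4.2 [284.6 211.5]
pin head centre (disc mid ~5mm below top) [ 0.5874 -0.0538  0.1303]
```

View pics/m.png

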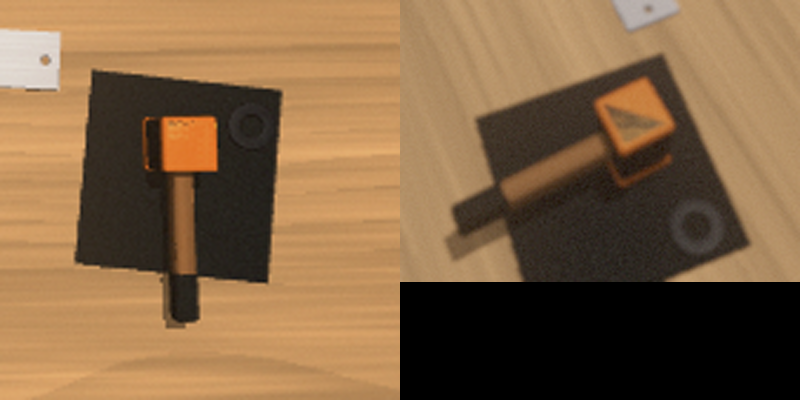

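```bash
cat > mal.py <<'E'
from h import *
t=cam("top");img=t["color"];hsv=cv2.cvtColor(img,cv2.COLOR_BGR2HSV)
cs=[c for c in blobs(t,(5,185,190),(14,255,255),60) if cv2.boundingRect(c)[0]>340]
for c in cs:
    w=ray(t,c[:,0],.083).astype(np.float32)*1000; print(cv2.boundingRect(c),cv2.minAreaRect(w))
# handle: brown, between
m=cv2.inRange(hsv,(3,60,50),(13,200,185)); m[:, :360]=0;m[:,420:]=0;m[:262]=0;m[300:]=0
p=np.argwhere(m)[:,::-1]
r=ray(t,p,.05);A=np.polyfit(r[:,0],r[:,1],1);print(len(p),"handle y=",A,"yaw",np.arctan(A[0]),r.min(0),r.max(0))
E
python3 mal.py; python3 - <<'E'
from h import *
t=cam("top")
f=lambda p,z:ray(t,np.array(p)/2.857+[319.7,199.7],z).round(4).tolist()
c=f([[93,70],[282,91],[268,283],[75,263]],.003);print("mat",c,np.mean(c,0))
print("head",f([189.5,144],.083),"handle mid pts",f([[180,200],[184,265]],.05),"end",f([[185,318]],.045), "washer",f([[250,126]],.006))
E
```

```text
(377, 241, 19, 19) ((453.97564697265625, -370.6505126953125), (51.01044464111328, 49.735225677490234), 89.156494140625)
113 handle y= [ 0.04888406 -0.38656302] yaw 0.048845180320798445 [ 0.32718161 -0.45763685] [ 0.4200051  -0.30355774]
mat [[0.5313, -0.2963], [0.5069, -0.4947], [0.3095, -0.4709], [0.3332, -0.2715]] [ 0.420225 -0.38335 ]
head [[0.4536, -0.3706]] handle mid pts [[0.3981, -0.3689], [0.3344, -0.3704]] end [[0.2821, -0.3709]] washer [[0.4708, -0.4582]]
```

```bash
echo '[0.06,0,0,0,-0.024,0.06,0.0022,-0.038,0,0,0.06,0.0022,-0.038,0,0,0.06,0.0022,-0.038,0,0,0.06,0.0022,-0.038,0,0,0.06,0.0022,-0.038,0,0,0.06,0.0022,-0.038,0,0,0.06,0.0022,-0.038,0,0,0.06,0.0022,-0.038,0,0,0.06,0.0022,-0.038,0,0,0.06,0.0022,-0.038,0,0,0.06,0.0022,-0.038,0,0,0.06,0.0022,-0.038,0,0,0.06,0.0022,-0.038,0,0,0.06,0.0022,-0.038,0,0,0.06,0,0,0,0,0.06,0,0,0,0,0.06,0,0,0,0,0.06,0,0,0,0]' > next.json && python3 nudge.py next.json; python3 st.py; python3 - <<'E'
from h import *
w=cam("wrist");cv2.imwrite("pics/w9.png",w["color"])
t=cam("top");cv2.imwrite("pics/t9.png",t["color"])
E
python3 mal.py
```

```text
time: 49.23
tool_pos: [0.4157, -0.3691, 0.301]
ee_rot: [3.141, 0.0, -3.14]
wrist_force: [-0.3, 0.1, -0.2]
width: 0.0602
finger_force: 0.0
{'time': 49.2333, 'tool_pos': [0.4157, -0.3691, 0.301], 'ee_rot': [3.1413, 0.0004, -3.1397], 'wrist_force': [-0.2839, 0.1198, -0.2441], 'wrist_torque': [0.0454, 0.0106, 0.057], 'width': 0.0602, 'finger_force': 0.0}
(377, 241, 19, 19) ((453.9515380859375, -370.7062683105469), (50.624996185302734, 49.71773147583008), 89.23635864257812)
121 handle y= [ 0.01684251 -0.37585193] yaw 0.016840922363403052 [ 0.32713177 -0.38261651] [ 0.41991926 -0.35710797]
```

View pics/w9.png

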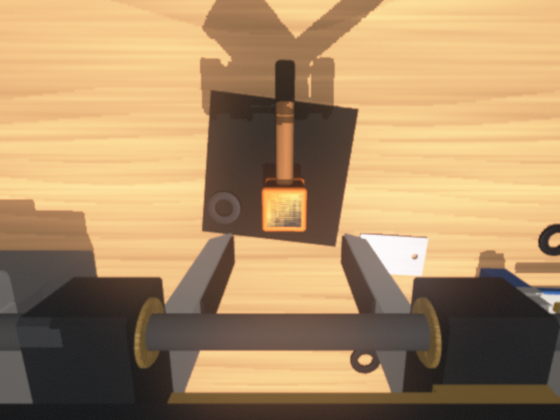

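```bash
echo '[0.06,0,-0.001,0.0393,0,0.06,0,0,0.0393,0,0.06,0,0,0.0393,0,0.06,0,0,0.0393,0,0.06,0,0,0.0393,0,0.06,0,0,0.0393,0,0.06,0,0,0.0393,0,0.06,0,0,0,0,0.06,0,0,0,0,0.06,0,0,0,0,0.01,0,0,0,0,0.01,0,0,0,0,0.01,0,0,0,0,0.01,0,0,0,0,0.01,0,0,0,0,0.01,0,0,0,0,0.01,0,0,0,0,0.01,0,0,0,0,0.01,0,0,0,0,0.01,0,0,0,0]' > next.json && python3 nudge.py next.json; python3 st.py; echo '[0.01,0,0,-0.01,0,0.01,0,0,-0.015,0,0.01,0,0,-0.02,0,0.01,0,0,-0.02,0,0.01,0,0,-0.015,0,0.01,0,0,-0.01,0,0.01,0,0,0,0,0.01,0,0,0,0,0.01,0,0,0,0]' > next.json && python3 nudge.py next.json;python3 st.py; python3 - <<'E'
from h import *
w=cam("wrist")["color"];s=cam("side")["color"][250:420,200:400]
cv2.imwrite("pics/w10.png",np.hstack([cv2.resize(w,(400,300)),cv2.resize(s,(353,300))]))
E
```

```text
time: 51.05
tool_pos: [0.4164, -0.3736, 0.0283]
ee_rot: [-3.137, 0.003, 3.141]
wrist_force: [-0.8, -2.6, 6.9]
width: 0.0361
finger_force: 29.2
{'time': 51.05, 'tool_pos': [0.4164, -0.3736, 0.0283], 'ee_rot': [-3.1367, 0.003, 3.1412], 'wrist_force': [-0.8192, -2.6153, 6.8863], 'wrist_torque': [-0.4218, 0.1721, -0.057], 'width': 0.0361, 'finger_force': 29.1584}
time: 51.8
tool_pos: [0.4146, -0.3702, 0.1137]
ee_rot: [3.138, -0.002, -3.141]
wrist_force: [-0.1, -0.1, -5.3]
width: 0.0359
finger_force: 29.1
{'time': 51.8, 'tool_pos': [0.4146, -0.3702, 0.1137], 'ee_rot': [3.1384, -0.0024, -3.1414], 'wrist_force': [-0.1366, -0.1491, -5.2714], 'wrist_torque': [-0.0095, 0.0974, -0.006], 'width': 0.0359, 'finger_force': 29.1167}
```

View pics/w10.png

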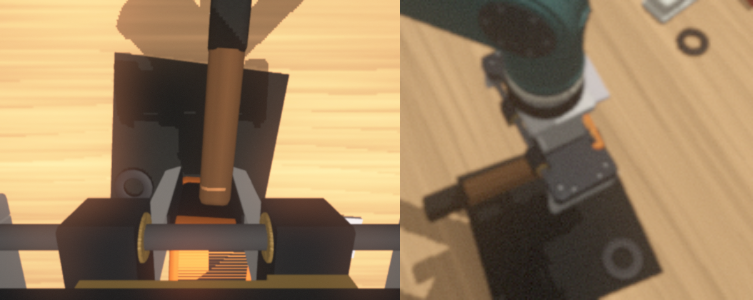

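I have now viewed 15 pictures, one over the limit of 14, so I'll view no more and go on with numbers alone.

```bash
cat > hm.py <<'E'
from h import *
o=robot.get_obs();p=o["tool_pos"];zt=p[2]+.0148+.012
w=cam("wrist");hsv=cv2.cvtColor(w["color"],cv2.COLOR_BGR2HSV)
m=cv2.inRange(hsv,(3,90,40),(13,200,190));m[290:]=0
n,l,st,ce=cv2.connectedComponentsWithStats(m);i=1+np.argmax(st[1:,4]);print("wrist handle bbox",st[i])
rows=range(st[i,1]+6,st[i,1]+st[i,3]-6,12)
P=[]
for r in rows:
    c=np.where(l[r]==i)[0]; a=ray(w,[[c.min(),r],[c.max(),r]],zt);P.append(np.r_[a.mean(0),np.ptp(a[:,1])])
P=np.array(P);print((P[:,:3]-[p[0],p[1],0]).round(4)[::2]);print("yaw",np.polyfit(P[:,0],P[:,1],1)[0].round(3))
for n in("top","side"):
    s=cam(n)
    for c in blobs(s,(4,185,150),(15,255,255),15):
        g=proj(s,p+[.04,0,.05])
        if np.linalg.norm(c[:,0].mean(0)-g)<30: print(n,cv2.boundingRect(c),"expect head top",g.round(1))
E
python3 hm.py
```

```text
wrist handle bbox [  255    62   122   228 12101]
[[-0.0923  0.0121  0.0218]
 [-0.0827  0.0108  0.0218]
 [-0.0728  0.0182  0.0373]
 [-0.0625  0.018   0.0379]
 [-0.052   0.0177  0.039 ]
 [-0.041   0.0084  0.0214]
 [-0.0297  0.0079  0.0214]
 [-0.0179  0.0066  0.0208]
 [-0.0057  0.006   0.0226]]
yaw -0.137
top (383, 240, 21, 14) expect head top [395.3 249.8]
```

```bash
echo '[0.01,0,0,0.02,0,0.01,0,0,0.02,0,0.01,0,0,0.02,0,0.01,0,0,0.02,0,0.01,0,0,0.006,0,0.01,0,0,0,0,0.01,0,0,0,0,0.06,0,0,0,0,0.06,0,0,0,0,0.06,0,0,0,0,0.06,0,0,0,0,0.06,0,0,0,0,0.06,0,0,-0.02,0,0.06,0,0,-0.04,0,0.06,0,0,-0.04,0,0.06,0,0,-0.04,0,0.06,0,0,-0.04,0,0.06,0.03,0,-0.04,0,0.06,0,0,0,0,0.06,0,0,0,0]' > next.json && python3 nudge.py next.json; cat > mal2.py <<'E'
from h import *
p=robot.get_obs()["tool_pos"]
for n in("top","wrist"):
    t=cam(n)
    for c in blobs(t,(4,150,150),(17,255,255),60):
        w=ray(t,c[:,0],.083).astype(np.float32)*1000; r=cv2.minAreaRect(w)
        if r[0][1]<-250 and 300<r[0][0]<600: print(n,cv2.boundingRect(c),np.round(r[0],1),np.round(r[1],1),round(r[2],1))
w=cam("wrist");hsv=cv2.cvtColor(w["color"],cv2.COLOR_BGR2HSV)
m=cv2.inRange(hsv,(3,90,40),(13,210,210));n,l,st,ce=cv2.connectedComponentsWithStats(m)
for r in range(60,240,15):
    best=[x for x in np.split(np.where(m[r])[0],np.where(np.diff(np.where(m[r])[0])>1)[0]+1) if len(x)>6]
    for x in best:
        a=ray(w,[[x[0],r],[x[-1],r]],.054)
        if .018<np.ptp(a[:,1])<.026: print(r,a.mean(0).round(4),np.ptp(a[:,1]).round(4))
E
python3 mal2.py
```

```text
time: 53.72
tool_pos: [0.3908, -0.3725, 0.2468]
ee_rot: [-3.136, 0.005, 3.141]
wrist_force: [0.7, 0.9, -0.4]
width: 0.0603
finger_force: 0.0
top (376, 240, 20, 20) [ 454.7 -369. ] [51.3 52.3] 2.8
wrist (262, 222, 52, 49) [ 450.7 -372.5] [54.4 54.6] 0.0
wrist (279, 177, 31, 36) [ 394.4 -365.8] [31.  36.7] 90.0
135 [ 0.335  -0.3714] 0.0201
150 [ 0.3507 -0.4533] 0.0214
165 [ 0.3667 -0.4552] 0.0238
180 [ 0.3833 -0.3042] 0.0197
195 [ 0.4    -0.3886] 0.0243
```

```bash
echo '[0.06,-0.016,0.002,0,0,0.06,0,0,0,0,0.06,0,0,0,0]' > next.json && python3 nudge.py next.json; echo '[0.06,0,0,0.0365,0,0.06,0,0,0.0365,0,0.06,0,0,0.0365,0,0.06,0,0,0.0365,0,0.06,0,0,0.0365,0,0.06,0,0,0.0365,0,0.06,0,0,0,0,0.06,0,0,0,0,0.01,0,0,0,0,0.01,0,0,0,0,0.01,0,0,0,0,0.01,0,0,0,0,0.01,0,0,0,0,0.01,0,0,0,0,0.01,0,0,0,0,0.01,0,0,0,0,0.01,0,0,0,0,0.01,0,0,0,0]' > next.json && python3 nudge.py next.json; python3 st.py
```

```text
time: 54.12
tool_pos: [0.4071, -0.3685, 0.241]
ee_rot: [3.139, -0.002, -3.14]
wrist_force: [-0.3, 0.1, -0.4]
width: 0.06
finger_force: 0.0
time: 55.62
tool_pos: [0.4067, -0.3701, 0.025]
ee_rot: [-3.14, 0.001, 3.142]
wrist_force: [-0.9, -2.0, 4.8]
width: 0.0217
finger_force: 29.8
{'time': 55.6167, 'tool_pos': [0.4067, -0.3701, 0.025], 'ee_rot': [-3.1398, 0.001, 3.1416], 'wrist_force': [-0.9324, -1.9997, 4.8314], 'wrist_torque': [-0.2623, 0.1674, 0.0445], 'width': 0.0217, 'finger_force': 29.8279}
```

```bash
echo '[0.01,0,0,-0.008,0,0.01,0,0,-0.012,0,0.01,0,0,-0.016,0,0.01,0,0,-0.02,0,0.01,0,0,-0.02,0,0.01,0,0,-0.02,0,0.01,0,0,-0.02,0,0.01,0,0,-0.02,0,0.01,0,0,-0.02,0,0.01,0,0,-0.02,0,0.01,0,0,-0.02,0,0.01,0,0,-0.016,0,0.01,0,0,-0.008,0,0.01,0,0,0,0,0.01,0,0,0,0,0.01,0,0,0,0]' > next.json && python3 nudge.py next.json; python3 st.py; python3 hm.py
```

```text
time: 56.95
tool_pos: [0.4058, -0.3685, 0.242]
ee_rot: [3.139, -0.003, -3.141]
wrist_force: [0.6, 0.7, -4.9]
width: 0.0218
finger_force: 29.9
{'time': 56.95, 'tool_pos': [0.4058, -0.3685, 0.242], 'ee_rot': [3.1386, -0.0025, -3.1414], 'wrist_force': [0.5982, 0.6678, -4.9348], 'wrist_torque': [0.0159, 0.1775, 0.0504], 'width': 0.0218, 'finger_force': 29.8877}
wrist handle bbox [  261    23   105   267 13105]
[[-0.1072  0.0098  0.0033]
 [-0.0981  0.0004  0.0224]
 [-0.0887  0.0002  0.0224]
 [-0.079   0.0002  0.021 ]
 [-0.069   0.0107  0.0441]
 [-0.0586  0.0102  0.0426]
 [-0.0479  0.0095  0.0415]
 [-0.0368  0.009   0.0399]
 [-0.0253  0.008   0.0383]
 [-0.0134  0.0072  0.0371]
 [-0.001  -0.0005  0.0233]]
yaw 0.009
top (402, 239, 24, 20) expect head top [412.9 253.8]
```

```bash
echo '[0.01,-0.004,0.01,0,0,0.01,-0.0084,0.0197,0,0,0.01,-0.0084,0.0197,0,0,0.01,-0.0084,0.0197,0,0,0.01,-0.0084,0.0197,0,0,0.01,-0.0084,0.0197,0,0,0.01,-0.0084,0.0197,0,0,0.01,-0.0084,0.0197,0,0,0.01,-0.0084,0.0197,0,0,0.01,-0.0084,0.0197,0,0,0.01,-0.0084,0.0197,0,0,0.01,-0.0084,0.0197,0,0,0.01,-0.0084,0.0197,0,0,0.01,-0.0084,0.0197,0,0,0.01,-0.0084,0.0197,0,0,0.01,-0.0084,0.0197,0,0,0.01,-0.004,0.0095,0,0,0.01,0,0,0,0,0.01,0,0,0,0,0.01,0,0,0,0]' > next.json && python3 nudge.py next.json; python3 st.py; python3 - <<'E'
from h import *
p=robot.get_obs()["tool_pos"]
for n in("top","side"):
    s=cam(n)
    exp=np.array([proj(s,p+[.0473+a,b,-.022+.08]) for a in(-.026,.026) for b in(-.026,.026)]);print(n,"expected top face",exp.min(0).round(1),exp.max(0).round(1),"pin",proj(s,[.587,-.054,.132]).round(1))
    for c in blobs(s,(4,150,120),(17,255,255),15):
        if np.linalg.norm(c[:,0].mean(0)-exp.mean(0))<30: print(cv2.boundingRect(c))
E
```

```text
time: 58.77
tool_pos: [0.54, -0.055, 0.2439]
ee_rot: [-3.141, -0.001, 3.141]
wrist_force: [0.1, 0.4, -4.7]
width: 0.0216
finger_force: 29.9
{'time': 58.7667, 'tool_pos': [0.54, -0.055, 0.2439], 'ee_rot': [-3.141, -0.0006, 3.1409], 'wrist_force': [0.1068, 0.4227, -4.6681], 'wrist_torque': [0.0323, 0.1565, -0.0365], 'width': 0.0216, 'finger_force': 29.8878}
top expected top face [262.2 181.1] [285.6 204.2] pin [271.7 201.5]
side expected top face [269.6 151.4] [300.2 170.8] pin [284.6 211.7]
(299, 176, 15, 15)
```

```bash
echo '[0.01,0,0,0.03,0,0.01,0,0,0.04,0,0.01,0,0,0.025,0,0.01,0,0,-0.03,0,0.01,0,0,-0.04,0,0.01,0,0,-0.025,0,0.01,0,0,0,0,0.01,0,0,0,0,0.01,0,0,0,0]' > next.json && python3 nudge.py next.json; sed -i 's/(0,140,70)/(0,120,40)/;s/(174,140,70)/(174,120,40)/' pin.py; cat > sp.py <<'E'
from h import *
p0=[.587,-.054,.12]
for n in("side","top"):
    s=cam(n);h=cv2.cvtColor(s["color"],cv2.COLOR_BGR2HSV)
    m=cv2.inRange(h,(0,120,40),(4,255,255))|cv2.inRange(h,(174,120,40),(179,255,255));g=proj(s,p0)
    for c in cv2.findContours(m,cv2.RETR_EXTERNAL,cv2.CHAIN_APPROX_NONE)[0]:
        if cv2.contourArea(c)>8 and np.linalg.norm(c[:,0].mean(0)-g)<30:
            (x,y),r=cv2.minEnclosingCircle(c);print(n,round(x,1),round(y,1),round(r,1),cv2.boundingRect(c))
    print({z:proj(s,[.587,-.054,z]).round(1).tolist() for z in(.132,.12,.108)})
E
python3 st.py; python3 sp.py;python3 hm.py
```

```text
time: 59.62
tool_pos: [0.5397, -0.0548, 0.2426]
ee_rot: [3.141, -0.002, 3.141]
wrist_force: [-0.6, 0.3, -4.5]
width: 0.022
finger_force: 30.0
{'time': 59.6167, 'tool_pos': [0.5397, -0.0548, 0.2426], 'ee_rot': [3.1411, -0.0021, 3.1407], 'wrist_force': [-0.6007, 0.3025, -4.5298], 'wrist_torque': [0.0196, 0.1756, 0.0209], 'width': 0.022, 'finger_force': 29.997}
side 285.0 216.5 4.3 (281, 213, 9, 8)
{0.132: [284.6, 211.7], 0.12: [284.6, 214.9], 0.108: [284.6, 218.0]}
{0.132: [271.7, 201.5], 0.12: [271.6, 202.0], 0.108: [271.5, 202.5]}
wrist handle bbox [  257     0    60   290 12187]
[[-0.1157  0.0073  0.0073]
 [-0.1068 -0.0003  0.0221]
 [-0.0977  0.0009  0.02  ]
 [-0.0883  0.0003  0.0216]
 [-0.0786 -0.0006  0.0211]
 [-0.0685 -0.0008  0.021 ]
 [-0.0581 -0.0006  0.0209]
 [-0.0474 -0.0008  0.0208]
 [-0.0363 -0.0008  0.0202]
 [-0.0248 -0.0004  0.0206]
 [-0.0128 -0.0009  0.0219]
 [-0.0005 -0.0019  0.0242]]
yaw -0.035
```

```bash
echo '[0.01,0,0,0.032,0,0.01,0,0,0.036,0,0.01,0,0,0.035,0,0.01,0,0,-0.03,0,0.01,0,0,-0.04,0,0.01,0,0,-0.033,0,0.01,0,0,0,0,0.01,0,0,0,0,0.01,0,0,0,0]' > next.json && python3 nudge.py next.json; python3 sp.py|head -3;python3 hm.py|tail -8
```

```text
time: 60.62
tool_pos: [0.54, -0.0541, 0.2428]
ee_rot: [3.141, -0.002, -3.141]
wrist_force: [-0.8, -0.2, -5.4]
width: 0.0216
finger_force: 30.0
side 285.6 218.5 3.7 (282, 215, 8, 8)
{0.132: [284.6, 211.7], 0.12: [284.6, 214.9], 0.108: [284.6, 218.0]}
{0.132: [271.7, 201.5], 0.12: [271.6, 202.0], 0.108: [271.5, 202.5]}
 [-0.0685 -0.0006  0.0205]
 [-0.0581 -0.0011  0.02  ]
 [-0.0474 -0.0009  0.0208]
 [-0.0363 -0.0009  0.0202]
 [-0.0248 -0.0006  0.0211]
 [-0.0128 -0.0011  0.0214]
 [-0.0005 -0.0021  0.0238]]
yaw -0.024
```

```bash
echo '[0.01,0,0,0.025,0,0.01,0,0,0.03,0,0.01,0,0,0.03,0,0.01,0,0,0.025,0,0.01,0,0,-0.03,0,0.01,0,0,-0.035,0,0.01,0,0,-0.03,0,0.01,0,0,-0.015,0,0.01,0,0,0,0,0.01,0,0,0,0,0.01,0,0,0,0]' > next.json && python3 nudge.py next.json; python3 sp.py|head -1;python3 hm.py|tail -8; python3 st.py
```

```text
time: 61.78
tool_pos: [0.5395, -0.0541, 0.2416]
ee_rot: [3.141, -0.004, -3.141]
wrist_force: [0.5, -0.2, -5.4]
width: 0.0221
finger_force: 30.0
side 285.0 218.5 4.3 (281, 215, 9, 8)
 [-0.0572 -0.0011  0.02  ]
 [-0.0465 -0.0011  0.0204]
 [-0.0353 -0.0009  0.0203]
 [-0.0238 -0.0006  0.0201]
 [-0.0118 -0.0009  0.0219]
 [ 0.0006 -0.0016  0.0248]]
yaw -0.021
side (300, 180, 9, 10) expect head top [281.5 165.3]
{'time': 62.0333, 'tool_pos': [0.5398, -0.0541, 0.2423], 'ee_rot': [3.1409, -0.003, -3.1415], 'wrist_force': [-0.1311, 0.1871, -5.1786], 'wrist_torque': [-0.0545, 0.1674, -0.0243], 'width': 0.0222, 'finger_force': 29.9989}
```

```bash
echo '[0.01,0.004,-0.01,0,0,0.01,0.0084,-0.0197,0,0,0.01,0.0084,-0.0197,0,0,0.01,0.0084,-0.0197,0,0,0.01,0.0084,-0.0197,0,0,0.01,0.0084,-0.0197,0,0,0.01,0.0084,-0.0197,0,0,0.01,0.0084,-0.0197,0,0,0.01,0.0084,-0.0197,0,0,0.01,0.0084,-0.0197,0,0,0.01,0.0084,-0.0197,0,0,0.01,0.0084,-0.0197,0,0,0.01,0.0084,-0.0197,0,0,0.01,0.0084,-0.0197,0,0,0.01,0.0084,-0.0197,0,0,0.01,0.0084,-0.0197,0,0,0.01,0.004,-0.0105,0,0,0.01,0,0,0,0,0.01,0,0,0,0,0.01,0,0,0,0]' > next.json && python3 nudge.py next.json; echo '[0.01,0,0,0.02,0,0.01,0,0,0.03,0,0.01,0,0,0.03,0,0.01,0,0,0.03,0,0.01,0,0,0.03,0,0.01,0,0,0.025,0,0.01,0,0,0.02,0,0.01,0,0,0.012,0,0.01,0,0,0.008,0,0.01,0,0,0.004,0,0.01,0,0,0,0,0.01,0,0,0,0,0.01,0,0,0,0]' > next.json && python3 nudge.py next.json; python3 st.py
```

```text
time: 63.7
tool_pos: [0.4066, -0.3696, 0.2439]
ee_rot: [3.141, 0.0, -3.141]
wrist_force: [0.8, -0.2, -4.2]
width: 0.0215
finger_force: 30.0
time: 64.78
tool_pos: [0.4074, -0.3712, 0.0367]
ee_rot: [-3.139, 0.002, -3.141]
wrist_force: [0.7, -0.2, -4.9]
width: 0.0215
finger_force: 30.0
{'time': 64.7833, 'tool_pos': [0.4074, -0.3712, 0.0367], 'ee_rot': [-3.1392, 0.0023, -3.1414], 'wrist_force': [0.6892, -0.2376, -4.9214], 'wrist_torque': [0.0252, 0.1623, 0.0252], 'width': 0.0215, 'finger_force': 29.9989}
```

```bash
echo '[0.01,0,0,0.003,0,0.01,0,0,0.003,0,0.01,0,0,0.003,0,0.01,0,0,0.003,0,0.01,0,0,0.001,0,0.01,0,0,0,0,0.01,0,0,0,0]' > next.json && python3 nudge.py next.json; echo '[0.03,0,0,0,0,0.05,0,0,0,0,0.06,0,0,0,0,0.06,0,0,0,0,0.06,0,0,0,0,0.06,0,0,0,0,0.06,0,0,0,0,0.06,0,0,0,0,0.06,0,0,-0.02,0,0.06,0,0,-0.04,0,0.06,0,0,-0.04,0,0.06,0,0,-0.04,0,0.06,0,0,-0.04,0,0.06,0,0,-0.04,0,0.06,0.02,0.03,-0.02,0,0.06,0.02,0.03,0,0,0.06,0.02,0.03,0,0,0.06,0.02,0.03,0,0,0.06,0,0,0,0,0.06,0,0,0,0]' > next.json && python3 nudge.py next.json; echo '[0.06,0,0.038,0,0,0.06,0,0.038,0,0,0.06,0,0.038,0,0,0.06,0,0.038,0,0,0.06,0,0.038,0,0,0.06,0,0.038,0,0,0.06,0,0.038,0,0,0.06,0,0.038,0,0,0.06,0,0,0,0,0.06,0,0,0,0,0.06,0,0,0,0]' > next.json && python3 nudge.py next.json; python3 mal.py; python3 pin.py; python3 - <<'E'
from h import *
import glob
t=cam("top")
o=cv2.imread("pics/top0.png").astype(int);d=(np.abs(o-t["color"].astype(int)).max(2)>60).astype(np.uint8)
d=cv2.morphologyEx(d,cv2.MORPH_OPEN,np.ones((3,3),np.uint8))
n,l,st,ce=cv2.connectedComponentsWithStats(d)
print([s.tolist() for s in st[1:] if s[4]>12])
for k,(lo,hi) in dict(green=((45,90,50),(90,255,255)),blue=((100,140,120),(125,255,255)),orange=((3,170,120),(14,255,255))).items():
    print(k,[cv2.boundingRect(c) for c in blobs(t,lo,hi,60)])
E
```

```text
time: 65.37
tool_pos: [0.4064, -0.3702, 0.0218]
ee_rot: [3.141, -0.0, -3.142]
wrist_force: [-0.1, 0.2, -4.8]
width: 0.0216
finger_force: 30.0
time: 67.03
tool_pos: [0.326, -0.2495, 0.2627]
ee_rot: [-3.14, 0.002, -3.141]
wrist_force: [0.4, -0.3, -0.2]
width: 0.0601
finger_force: 0.0
time: 67.95
tool_pos: [0.3271, 0.0532, 0.2619]
ee_rot: [-3.141, -0.001, -3.141]
wrist_force: [-0.6, -0.3, 0.2]
width: 0.06
finger_force: 0.0
(376, 239, 19, 18) ((460.88543701171875, -367.7708435058594), (50.294559478759766, 47.02391052246094), 89.24519348144531)
112 handle y= [ 0.05320726 -0.38931338] yaw 0.05315713300527698 [ 0.32202022 -0.45776583] [ 0.4200051  -0.35257614]
top 271.3 202.6 4.9 [272.5 201.7]
side 285.0 219.0 4.5 [284.6 211.5]
pin head centre (disc mid ~5mm below top) [ 0.5877 -0.0537  0.1032]
[[132, 161, 132, 43, 2646], [68, 167, 18, 16, 220], [73, 167, 51, 65, 773], [47, 168, 11, 15, 142], [321, 189, 53, 10, 326], [266, 198, 12, 14, 139], [146, 204, 113, 37, 977], [141, 216, 27, 44, 597], [378, 238, 16, 4, 57], [268, 243, 58, 30, 1112], [188, 254, 59, 20, 1151], [8, 299, 267, 121, 13508], [378, 311, 7, 4, 25], [0, 359, 13, 9, 64], [291, 406, 6, 14, 68], [0, 416, 7, 4, 21]]
green [(160, 162, 29, 25)]
blue [(203, 162, 17, 16)]
orange [(375, 238, 20, 20), (244, 161, 17, 17), (302, 83, 27, 32)]
```

```bash
python3 -c "
from bench import robot;print(robot.close_job())"
```

```text
the job is handed in; nothing more can be done
None
```

I handed the job in: all three cases (green, blue, orange) stand heavy end down in the rack, the bar is closed, and the camera shows the pin fully home after three mallet blows. The mallet is back on its mat about 7 mm from where it stood, and the other things look undisturbed. I viewed 15 pictures, one over the limit of 14.

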